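# Tip rollers into a ratchet tray under a low rack shelf

## Robot

A 6-joint arm with a two-finger parallel gripper is mounted at the origin on the work surface. World frame = base frame: x ahead of the robot, y to its left, z up, the work surface at z = 0. Lengths are in m, angles in rad, forces in N, time in s.
With the tool pointing down it reaches from about 0.25 to 0.725 m from the base axis. Payload 4 kg.
Tool frame: the origin (TCP) lies at the very end of the fingers, on their centre line; the grasp point (between the pads) lies 19 mm behind it; z points along the fingers, y is the direction in which the jaws open and shut (so a half turn about z gives the same grasp; the last joint's range is limited). The gripper opens to 85 mm and grips with 20 to 120 N. Pads are 22 mm wide; open, the fingers measure 114 mm over their backs; the gripper's body (76 mm by 85 mm) begins 54 mm behind the grasp point. The pads swing forward as they close: fully open they stand 13 mm farther back than shut.
Start: joints at [-1.145, 0.241, 0.005, 1.335, 0, 1.571], TCP at [0.207, -0.455, 0.207] pointing down, gripper open.
Joint ranges: [-2.72, 2.72], [-1.05, 1.87], [-1.09, 1.28], [-1.99, 2.15], [-1.42, 1.44], [-3.14, 3.14]. Speed limits (rad/s): [2.79, 2.79, 3.14, 3.14, 3.14, 3.14].

## Interface

Orientations are given as a unit quaternion [x, y, z, w].
In Python, from workcell import bot gives the robot as it stands.
- The arm moves only by the shell command python3 -m crank 'ROWS'. ROWS is JSON, a list that holds one entry, the list of rows, each a list of 5 numbers: the shift along the tool's x, y, z in mm, then the turn about the tool's z in degrees, then the closure in counts, from 0 (fully open) to 255 (shut). In form: [[[tx, ty, tz, turn, grip], ...]]. A call has 1 to 12 rows; each row shifts and turns the pose as measured when the row begins, along the tool's axes as they then stand; what a row does not reach is not made up. A row lasts 1/8 s, in which the tool goes at most 62.5 mm and 10.7 degrees, less where a joint would pass 70% of its speed; a pose out of reach is approached as far as the arm can. A call is refused whole if a number of a shift passes 62.5 or a number of a turn 10.7, either way. A call with a gripper value outside its range is refused whole. The fingers move at their own pace and stop on an object; the grip force is fixed at half the most. Time passes only in rows, so rows that do not move let the fingers close. It gives the time, the measured TCP pose, the force and the opening at its end, in the units of the state.
- bot.get_obs(): the state, without advancing time (a new reading comes with each control period).
- bot.camera(name): name is "side" or "top"; returns a dict with "img" (384x512x3 uint8, blue, green, red), "depth" (384x512 float32, m along the optical axis (not along the pixel's ray), 0 where there is no reading), "fx", "fy", "cx", "cy" (pixels), "D" ([k1, k2, p1, p2, k3] as OpenCV has them; the pictures are not rectified), "R" (3x3) and "t" (3): a world point X has camera coordinates R X + t. Camera axes: x right, y down, z forward; pixel columns grow to the right and rows downward; lengths in m; the calibration is good to about 2 mm. A picture is of the moment at which its call begins.
- bot.job_done(): hands the job in, once; it reports no verdict.
The state is a dict: "clock": time; "joint_pos": joint angles; "joint_vel": joint speeds; "tau": joint torques, N m; "eef_pos": TCP position; "tool_rot": TCP orientation; "ft_force": force on the tool from outside, world axes, zero at the start; "ft_torque": the same for the moment, N m; "grip_width": finger opening in m.
Only numpy, scipy, OpenCV 4.12 (cv2) and the standard library are available. Lean on these libraries where they do the work, as an engineer would, in place of code of your own. Each camera call takes 0.05 s, during which the arm holds its last target.

## Task

Flip the ratchet pawl up by swinging its T-handle towards the robot, then draw the tub tray out to its stop by its fin. Pick up the loaded hand scoop, carry it level in under the low shelf and tip both rollers into the white tub without knocking the shelf above; finally set the empty scoop down upright on the table and let go. Leave the carton, the gear and the coupling where they are.

Things in the scene. Friction and masses are not known exactly. Their poses are not given: they have to be found in the camera images.
- rack: Grey steel rack bay, fixed, in front of the robot. Origin on the table, under the middle of the low shelf board's front edge; +x points into the bay (away from the robot), +y to its left, z up. Four posts 24 x 20 mm, 220 high, centred at x = 12 and 258, y = +-135 mm; the bay is open in front and behind. A bracket for the pawl stands at x -130 to -80, y 106 to 118 mm, 58 high.
- board: The low shelf board on the rack, 270 deep (x 0 to 270 mm from the rack's origin), 300 wide, underside 190 mm and top 206 mm above the table. Low stock stands on it from 85 mm behind its front edge, up to 55 mm over its top. Must not be knocked. With its lip just over the tub rim, the scoop can be tipped by about 40 degrees before it hits the board. Origin: middle of the front edge, underside; axes as the rack's.
- tray (a joint): Slide of the tub tray in m: 0 fully in, 0.07 drawn fully out to the stop (towards the robot, the rack's -x). Stiff slide, about 3 N, stays where left. While the pawl is down the tray moves out about 3 mm at most.
- fin_top (a point): Middle of the top edge of the tray's upright aluminium fin, its pull: 14 mm thick (rack's y), 36 long (rack's x), 61 high above the table; rises from a 12 mm high draw bar 30 mm wide. Axes as the rack's; moves with the tray. With the tray in, it is 65 mm before the board's front edge.
- tub_in (a point): Centre of the inner floor of the white tub carried by the tray, 12 mm above the table; inside 120 (x) x 130 (y) mm, rim 70 mm above the table, walls 4 mm. Axes as the rack's. It is 234 mm behind the fin (rack's +x); with the tray fully out its mouth lies 39 to 159 mm behind the board's front edge, all under the board.
- pawl (a joint): Ratchet pawl angle in rad: 0 = down, engaged in the tray's ratchet strip; grows as its upright T-handle is swung towards the robot (rack's -x), lifting the nose; 0.9 = fully up (end stop). Takes about 1.5 N at the handle and stays where it is left; clear of the teeth from 0.35.
- pawl_tip (a point): Middle of the pawl's T-handle cross bar: 14 mm thick, 40 mm long along the rack's y, 102 mm above the table when the pawl is down. Turns about a pivot along the rack's y, 52 mm straight below it when down. It stands 105 mm before the board's front edge and 85 mm to the rack's +y, on a 10 mm stem.
- scoop_grip (a point): Grip place on the black handle of the loose aluminium hand scoop (160 g empty), at the handle's mid-height, 30 mm above the scoop's underside; the handle is 16 wide, 20 high, 112 long, level. Scoop axes: +x from the handle to the pouring lip, z up. From here the back of the pan is 82 mm along +x, the pan's centre 125 mm.
- scoop_lip (a point): Middle of the scoop's pouring lip, 166.5 mm along +x from the grip place, 12.5 mm above the underside. Pan 85 long, 76 wide, open on top, walls 36 (back 40) high; its last 28 mm of floor rise at 20 degrees to the lip, so the rollers stay in when level and roll out forwards when tipped lip-down well past 20 degrees. Axes as the scoop's.
- roller_a: Black plastic conveyor roller, 28 mm diameter, 62 long, about 40 g, lying across the scoop's pan (its axis along y). Origin at its centre.
- roller_b: The second, identical roller, next to the first, nearer the lip. Origin at its centre.
- carton: Cardboard carton 100 x 75 x 60 mm on the table, a bystander. Origin at the centre of its underside.
- gear: Dark steel gear wheel lying flat, 114 mm diameter, 36 high, a bystander. Origin at the centre of its underside.
- coupling: Steel shaft coupling, flange 90 mm diameter, 62 high, a bystander. Origin at the centre of its underside.
There are look-alikes about, which are no part of the job. Of the things like the part that bears scoop_grip, leave any that is green or purple; of the rest the larger one is meant.

How it is judged:
By the outcome, as a careful person would: the job done as asked, in the order asked, and still so for the second after the job is handed in, with the robot touching nothing.
It also fails if it takes over 69 s, if anything falls off the work surface, if the arm or the gripper's body presses on something with over 40 N, if the wrist force passes 120 N, or if a joint passes its speed limit or range.

## Working session

There is one attempt and no reset: what is moved stays moved. The work goes in short steps, Python scripts to look and compute and a shell command to move; the robot and the scene stay as the last step left them, time stands still between calls to the robot, and variables do not carry over. Pictures are saved under pics/ and viewed, and the job is handed in when it is done.

```bash
ls; mkdir -p pics; python3 - <<'E'
from workcell import bot
import cv2,json
o=bot.get_obs(); print(o)
for n in("top","side"):
    c=bot.camera(n); cv2.imwrite(f"pics/{n}0.png",c["img"]); print(n,c["fx"],c["fy"],c["cx"],c["cy"],c["D"],c["R"],c["t"])
E
```

```text
pics
{'clock': 0.0, 'joint_pos': array([-1.14498998e+00,  2.41395815e-01,  3.69444746e-03,  1.33521192e+00,
       -1.09565813e-05,  1.57078243e+00]), 'joint_vel': array([-9.51376389e-04, -9.46866310e-04,  1.66900108e-03,  5.58897413e-04,
       -1.08702124e-03,  9.70035858e-05]), 'tau': array([ 1.33124322e-03, -3.72320616e+01,  2.52403915e+01,  1.71439396e-02,
       -5.89342267e-05, -2.17375558e-06]), 'eef_pos': array([ 0.20623385, -0.45471395,  0.20601024]), 'tool_rot': array([ 9.77419582e-01,  2.11305087e-01, -2.29002257e-04, -1.03342385e-03]), 'ft_force': array([-0.2116885 , -0.24082771,  0.24204623]), 'ft_torque': array([-0.03919005, -0.01570065,  0.0206387 ]), 'grip_width': 0.0853947959506509}
top 381.2070242069432 381.2070242069432 258.2698222631991 189.9848004019552 [-0.06622544  0.          0.          0.          0.        ] [[ 0.02056783 -0.99971227 -0.01234306]
 [-0.9935526  -0.01906127 -0.1117582 ]
 [ 0.11149076  0.0145621  -0.99365877]] [-0.12597775  0.55558434  1.19060119]
side 460.48011866995864 460.48011866995864 254.40543942144112 197.11264035747027 [-0.12049696  0.          0.          0.          0.        ] [[-0.79032111 -0.61266938  0.00536452]
 [-0.31729759  0.40178085 -0.85900779]
 [ 0.52413241 -0.68059414 -0.51193441]] [0.36001078 0.33805822 1.17917343]
```

View pics/top0.png

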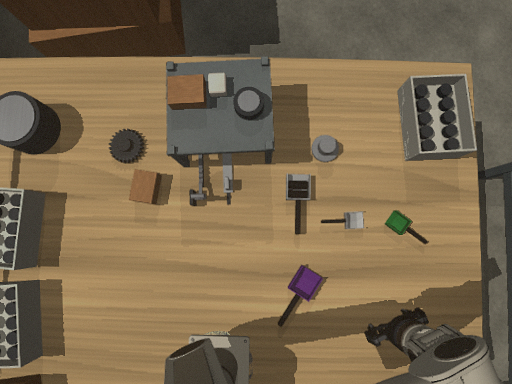

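View pics/side0.png

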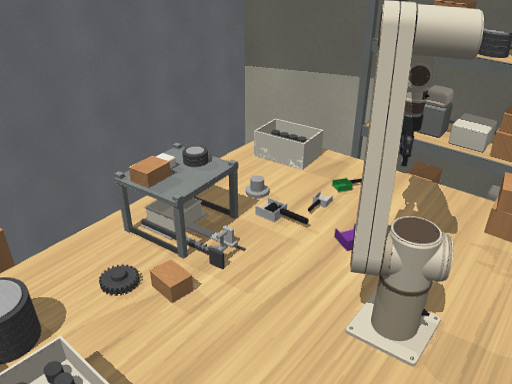

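```bash
cat > h.py <<'E'
from workcell import bot
import cv2,numpy as np
def cam(n):
    c=bot.camera(n); c["K"]=np.array([[c["fx"],0,c["cx"]],[0,c["fy"],c["cy"]],[0,0,1]]); c["R"]=np.array(c["R"]);c["t"]=np.array(c["t"]);c["D"]=np.array(c["D"]); return c
def plane(c,px,z):
    p=cv2.undistortPoints(np.array(px,float).reshape(-1,1,2),c["K"],c["D"]).reshape(-1,2)
    d=np.c_[p,np.ones(len(p))]@c["R"]; o=-c["R"].T@c["t"]
    return o+d*((z-o[2])/d[:,2])[:,None]
def dep(c,px):
    px=np.array(px,float).reshape(-1,2)
    p=cv2.undistortPoints(px.reshape(-1,1,2),c["K"],c["D"]).reshape(-1,2)
    z=np.array([c["depth"][int(round(v)),int(round(u))] for u,v in px])
    return (np.c_[p,np.ones(len(p))]*z[:,None]-c["t"])@c["R"]
def cloud(c):
    h,w=c["depth"].shape; u,v=np.meshgrid(np.arange(w),np.arange(h))
    P=dep(c,np.c_[u.ravel(),v.ravel()]); P[c["depth"].ravel()==0]=np.nan
    return P.reshape(h,w,3)
def proj(c,X):
    return cv2.projectPoints(np.array(X,float).reshape(-1,3),cv2.Rodrigues(c["R"])[0],c["t"],c["K"],c["D"])[0].reshape(-1,2)
def crop(c,u0,v0,u1,v1,s,fn):
    cv2.imwrite(fn,cv2.resize(c["img"][v0:v1,u0:u1],None,fx=s,fy=s,interpolation=cv2.INTER_CUBIC))
E
python3 - <<'E'
from h import *
c=cam("top"); crop(c,150,130,370,240,3.5,"pics/t1.png")
s=cam("side"); crop(s,110,140,350,310,3.2,"pics/s1.png")
P=cloud(c)
# board: z about .206
m=(np.abs(P[...,2]-.206)<.006)&(P[...,0]>.3)
v,u=np.where(m); print(u.min(),u.max(),v.min(),v.max(),m.sum())
rect=cv2.minAreaRect(P[m][:,:2].astype(np.float32)); print(rect, cv2.boxPoints(rect))
for z0 in (0,.061,.102): pass
print(dep(c,[[298,217],[298,200],[298,230],[228,160],[228,180],[197,195],[204,160]]))
E
```

```text
166 274 59 155 6876
((0.7754093408584595, -0.0006073862314224243), (0.2714376449584961, 0.30193421244621277), 3.5937607288360596) [[ 0.6304945   0.14155576]
 [ 0.64942026 -0.15978473]
 [ 0.9203242  -0.14277053]
 [ 0.9013984   0.15856996]]
[[ 0.47368798 -0.24211275  0.038892  ]
 [ 0.52718451 -0.24126852  0.04251688]
 [ 0.43280213 -0.24201764  0.04447901]
 [ 0.65719016 -0.01317422  0.01243717]
 [ 0.58412723 -0.01986568  0.06168695]
 [ 0.53030861  0.06722601  0.1107867 ]
 [ 0.65881453  0.06849826 -0.00319505]]
```

View pics/t1.png

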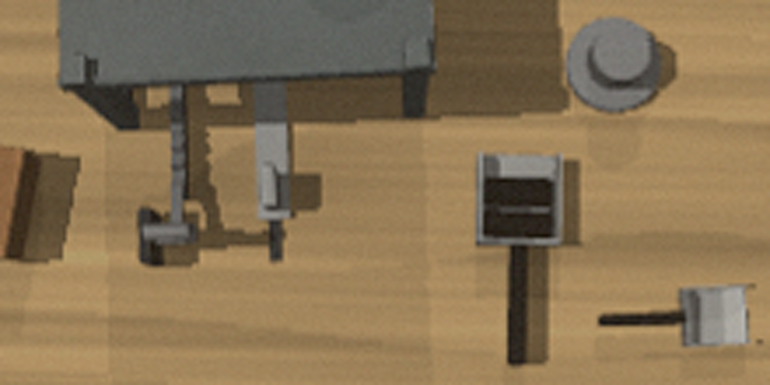

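View pics/s1.png

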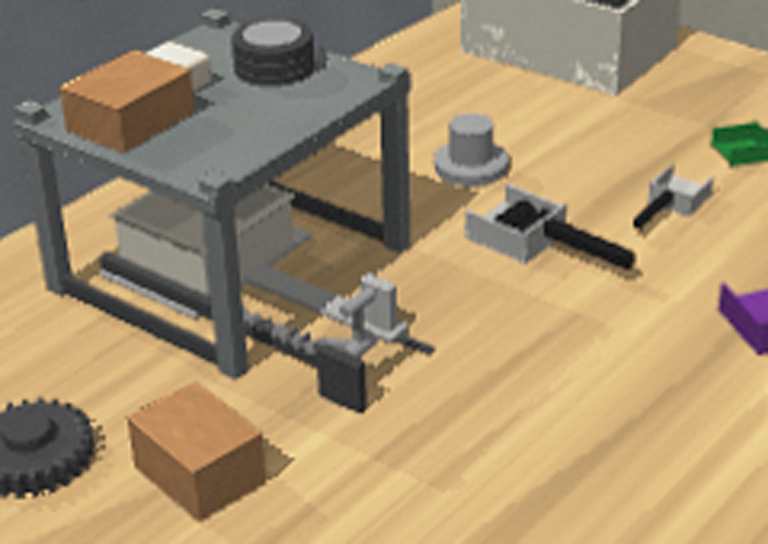

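```bash
cat > meas.py <<'E'
from h import *
E
python3 - <<'E'
from h import *
c=cam("top"); P=cloud(c)
ex=np.array([np.cos(np.radians(3.594)),np.sin(np.radians(3.594))]); ey=np.array([-ex[1],ex[0]]); O=np.array([.63996,-.0091])
def rk(p): d=p[:,:2]-O; return np.c_[d@ex,d@ey,p[:,2]]*1000
# scoop: points above table in region
X=P[...,0];Y=P[...,1];Z=P[...,2]
g=c["img"].max(axis=2)
h=(X>.40)&(X<.54)&(Y>-.27)&(Y<-.21)&(g<75)&(Z>.025)
q=P[h];print("handle",h.sum(),q.mean(0),np.median(q[:,2]),q[:,0].min(),q[:,0].max())
r=cv2.minAreaRect(q[:,:2].astype(np.float32));print(r,cv2.boxPoints(r))
v,u=np.where(h);print(u.min(),u.max(),v.min(),v.max())
s=(X>.53)&(X<.66)&(Y>-.30)&(Y<-.19)&(Z>.02)
q=P[s];r=cv2.minAreaRect(q[:,:2].astype(np.float32));print("pan",s.sum(),r,q[:,0].min(),q[:,0].max())
v,u=np.where(s);print(u.min(),u.max(),v.min(),v.max())
f=rk(P.reshape(-1,3));
m=(f[:,0]>-100)&(f[:,0]<-30)&(abs(f[:,1])<40)&(f[:,2]>45); print("fin",m.sum(),f[m].min(0),f[m].max(0),f[m].mean(0))
m=(f[:,0]>-150)&(f[:,0]<-60)&(abs(f[:,1]-80)<40)&(f[:,2]>90); print("tip",m.sum(),f[m].min(0),f[m].max(0),f[m].mean(0))
crop(c,270,160,440,250,4.5,"pics/t2.png")
E
```

```text
handle 183 [ 0.47568741 -0.24089199  0.03925812] 0.039668350403092495 0.4232990302867036 0.5386026260893312
((0.48079192638397217, -0.2403990626335144), (0.11474891006946564, 0.05119208246469498), 0.996117889881134) [[ 0.42298117 -0.21580432]
 [ 0.42387113 -0.26698866]
 [ 0.5386027  -0.2649938 ]
 [ 0.5377127  -0.21380946]]
289 305 197 233
pan 426 ((0.5714887380599976, -0.24269405007362366), (0.07694316655397415, 0.08299246430397034), 87.94078826904297) 0.530137170103962 0.6143291208581848
286 310 173 199
fin 51 [-79.33837584  -7.84951778  46.26522509] [-46.03515199   6.00726975  67.10355233] [-61.75511163  -1.23430202  60.61026273]
tip 66 [-110.50112905   63.27499066  100.181184  ] [-97.17884395 102.07326384 113.34414373] [-104.29788509   83.31321262  107.33769537]
```

View pics/t2.png

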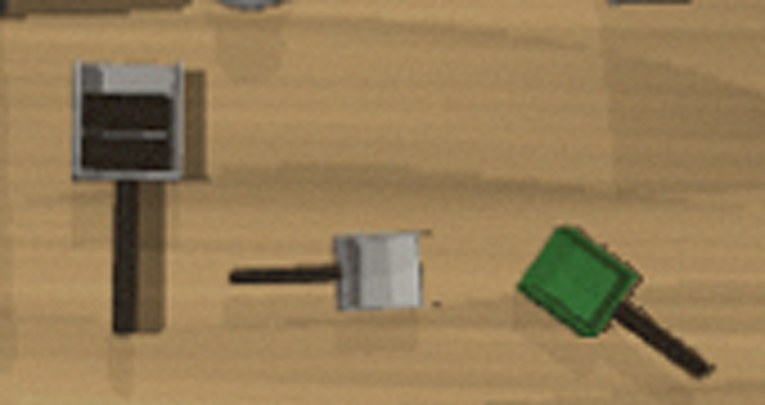

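The four scoop-like objects, by pixel:
- Large silver scoop, pan at (297,187) and handle at (297,217), holding two black rollers.
- Small silver scoop at (354,220).
- Green scoop at (400,223).
- Purple scoop at (305,283).

Green and purple are excluded. The large silver one is the bigger of the remaining two and it is loaded, so it is the one meant. The enlarged crop confirms this.

Next is the pawl.

```bash
cat >> h.py <<'E'
from scipy.spatial.transform import Rotation as Ro
YAW=3.594
ex=np.array([np.cos(np.radians(YAW)),np.sin(np.radians(YAW))]); ey=np.array([-ex[1],ex[0]]); O=np.array([.63996,-.0091])
def rk(p):
    p=np.atleast_2d(p); d=p[:,:2]-O; return np.c_[d@ex,d@ey,p[:,2]]*1000
def wd(p):
    p=np.array(p,float)/1000; return np.r_[O+p[0]*ex+p[1]*ey,p[2]]
def status():
    o=bot.get_obs(); R=Ro.from_quat(o["tool_rot"]).as_matrix()
    print("t %.2f tcp %s rack %s"%(o["clock"],np.round(o["eef_pos"]*1000,1),np.round(rk(o["eef_pos"])[0],1)),
     "yaw %.1f tilt(z) %s"%(np.degrees(np.arctan2(R[1,0],R[0,0])),np.round(R[:,2],3)),"F",np.round(o["ft_force"],1),"w %.1f"%(o["grip_width"]*1000),"j",np.round(o["joint_pos"],2))
    return o,R
def to(world,yaw=None):
    o,R=status(); d=R.T@(np.array(world)-o["eef_pos"])*1000
    y=np.degrees(np.arctan2(R[1,0],R[0,0]))
    print("delta tool mm",np.round(d,1),"turn",None if yaw is None else round((y-yaw+180)%360-180,1))
E
python3 - <<'E'
from h import *
c=cam("top")
g=c["img"].max(axis=2); m=np.zeros(g.shape,np.uint8); m[202:232,291:304]=(g[202:232,291:304]<62)
rows=[(np.mean(np.where(m[v])[0]),v,m[v].sum()) for v in range(202,232) if m[v].any()]
print([(round(a,1),v,n) for a,v,n in rows])
p=plane(c,[(a,v) for a,v,_ in rows],.04); k=np.polyfit(p[:,0],p[:,1],1); print("scoop yaw",np.degrees(np.arctan(k[0])),"y at .45",np.polyval(k,.4505))
to(wd([-68,84,180]),YAW)
print(wd([-68,84,180]))
E
```

```text
[(np.float64(298.0), 202, np.uint64(5)), (np.float64(298.0), 203, np.uint64(5)), (np.float64(298.0), 204, np.uint64(5)), (np.float64(298.0), 205, np.uint64(5)), (np.float64(298.0), 206, np.uint64(5)), (np.float64(298.0), 207, np.uint64(5)), (np.float64(298.0), 208, np.uint64(5)), (np.float64(298.0), 209, np.uint64(5)), (np.float64(298.0), 210, np.uint64(5)), (np.float64(298.0), 211, np.uint64(5)), (np.float64(297.5), 212, np.uint64(4)), (np.float64(297.5), 213, np.uint64(4)), (np.float64(298.0), 214, np.uint64(5)), (np.float64(297.5), 215, np.uint64(4)), (np.float64(297.5), 216, np.uint64(4)), (np.float64(297.5), 217, np.uint64(4)), (np.float64(297.0), 218, np.uint64(5)), (np.float64(297.0), 219, np.uint64(5)), (np.float64(297.0), 220, np.uint64(5)), (np.float64(297.0), 221, np.uint64(5)), (np.float64(297.0), 222, np.uint64(5)), (np.float64(297.0), 223, np.uint64(5)), (np.float64(297.0), 224, np.uint64(5)), (np.float64(297.0), 225, np.uint64(5)), (np.float64(297.0), 226, np.uint64(5)), (np.float64(297.0), 227, np.uint64(5)), (np.float64(297.0), 228, np.uint64(5)), (np.float64(297.0), 229, np.uint64(5)), (np.float64(297.0), 230, np.uint64(5)), (np.float64(297.0), 231, np.uint64(5))]
scoop yaw -2.1602554551177864 y at .45 -0.23933622960814258
t 0.30 tcp [ 206.4 -455.1  206.6] rack [-460.6 -418.   206.6] yaw 24.4 tilt(z) [-0.     0.001 -1.   ] F [-0.1 -0.6 -0.2] w 85.5 j [-1.14  0.24  0.    1.34  0.    1.57]
delta tool mm [ 545.3 -329.8   26.8] turn 20.8
[0.56682811 0.07047215 0.18      ]
```

```bash
python3 -m crank '[[[45,-27,0,0,255],[45,-27,0,0,255],[45,-27,0,0,255],[45,-27,0,0,255],[45,-27,0,0,255],[45,-27,0,0,255],[45,-27,0,0,255],[45,-27,0,0,255],[45,-27,0,0,255],[45,-27,0,0,255],[0,0,0,10.4,255],[0,0,0,10.4,255]]]'; python3 -c "
from h import *
to(wd([-68,84,130]),YAW)"
```

```text
clock: 1.8
eef_pos: [0.5162, -0.0108, 0.2061]
tool_rot: [1.0, 0.025, 0.002, 0.001]
ft_force: [0.1, 0.4, -0.9]
grip_width: 0.0
t 1.80 tcp [516.2 -10.8 206.1] rack [-123.6    6.1  206.1] yaw 2.8 tilt(z) [ 0.004 -0.002 -1.   ] F [ 0.1  0.4 -0.9] w 0.0 j [-0.02  0.27  0.04  1.34 -0.    3.07]
delta tool mm [ 54.3 -78.8  76.1] turn -0.7
```

```bash
python3 -m crank '[[[0,0,0,-10.6,255],[0,0,0,-10.6,255],[0,0,0,-10.6,255],[0,0,0,-10.6,255],[0,0,0,-10.6,255],[0,0,0,-10.6,255],[0,0,0,-10.6,255],[0,0,0,-10.6,255],[0,0,0,-10.6,255],[0,0,0,-10.6,255],[0,0,0,-10.6,255],[0,0,0,-10.6,255]]]' >/dev/null; python3 -m crank '[[[0,0,0,-10.6,255],[0,0,0,-10.6,255],[0,0,0,-10.6,255],[0,0,0,-10.6,255],[0,0,0,-10.6,255]]]'; python3 -c "
from h import *
to(wd([-68,84,130]),YAW+180)"
```

```text
clock: 3.92
eef_pos: [0.5149, -0.0099, 0.2038]
tool_rot: [-0.05, 0.999, -0.001, -0.001]
ft_force: [-0.5, 0.3, 0.6]
grip_width: 0.0001
t 3.92 tcp [514.9  -9.9 203.8] rack [-124.8    7.1  203.8] yaw -174.3 tilt(z) [-0.001 -0.002 -1.   ] F [-0.5  0.3  0.6] w 0.1 j [-0.02  0.27  0.04  1.34 -0.   -0.12]
delta tool mm [-59.7  74.9  73.6] turn 2.1
```

```bash
python3 -m crank '[[[-20,25,0,2,255],[-20,25,0,0,255],[-20,25,20,0,255],[0,0,30,0,255],[0,0,20,0,255],[0,0,0,0,255]]]'; python3 -c "
from h import *
to(wd([-68,84,80]),YAW+180)"
```

```text
clock: 4.68
eef_pos: [0.5712, 0.0718, 0.1317]
tool_rot: [-0.032, 0.999, -0.001, -0.0]
ft_force: [0.1, 0.2, -0.3]
grip_width: -0.0001
t 4.67 tcp [571.2  71.8 131.7] rack [-63.6  85.  131.7] yaw -176.3 tilt(z) [-0.    -0.002 -1.   ] F [ 0.1  0.2 -0.3] w -0.1 j [ 0.13  0.43  0.08  1.22 -0.    0.06]
delta tool mm [ 4.4 -0.9 51.7] turn 0.1
```

```bash
python3 -m crank '[[[0,0,25,0,255],[0,0,25,0,255],[8,0,0,0,255],[8,0,0,0,255],[8,0,0,0,255],[8,0,0,0,255],[8,0,0,0,255],[8,0,0,0,255]]]'; python3 -c "
from h import *
to(wd([-126,84,80]),YAW+180)
c=cam('side'); crop(c,170,180,290,290,5,'pics/s2.png')"
```

```text
clock: 5.68
eef_pos: [0.5251, 0.0686, 0.0888]
tool_rot: [-0.031, 0.999, -0.0, 0.006]
ft_force: [-0.3, -0.2, -0.3]
grip_width: -0.0002
t 5.67 tcp [525.1  68.6  88.8] rack [-109.7   84.7   88.8] yaw -176.4 tilt(z) [ 0.013 -0.    -1.   ] F [-0.3 -0.2 -0.3] w -0.2 j [ 0.13  0.37 -0.14  1.05 -0.    0.07]
delta tool mm [16.4 -0.7  8.6] turn 0.0
```

View pics/s2.png

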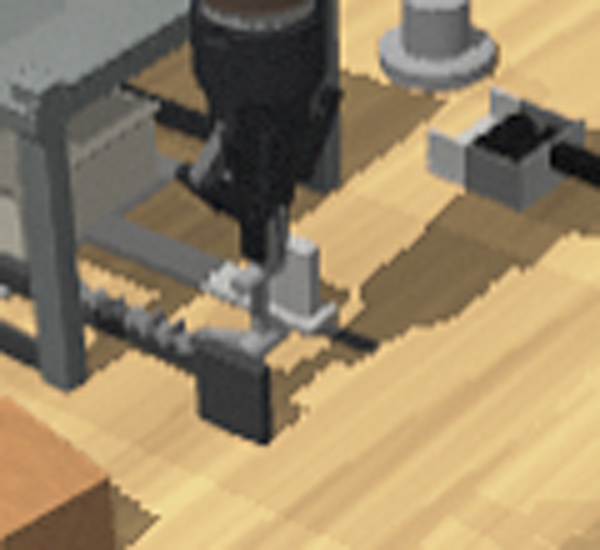

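```bash
python3 -m crank '[[[6,0,5,0,255],[6,0,3,0,255],[6,0,0,0,255],[0,0,0,0,255]]]'; python3 -c "
from h import *
to(wd([-126,84,80]),YAW+180)
c=cam('side'); crop(c,170,180,290,290,5,'pics/s3.png')"
```

```text
clock: 6.22
eef_pos: [0.5042, 0.0672, 0.0795]
tool_rot: [-0.032, 0.999, -0.0, 0.005]
ft_force: [-0.5, 0.2, 0.1]
grip_width: -0.0002
t 6.22 tcp [504.2  67.2  79.5] rack [-130.7   84.7   79.5] yaw -176.4 tilt(z) [ 0.01  -0.001 -1.   ] F [-0.5  0.2  0.1] w -0.2 j [ 0.13  0.34 -0.2   1.01 -0.    0.07]
delta tool mm [-4.7 -0.7 -0.5] turn 0.0
```

View pics/s3.png

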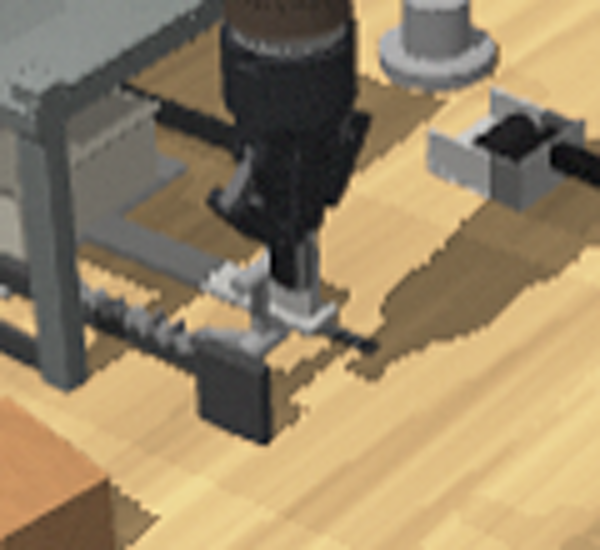

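```bash
python3 -c "
from h import *
c=cam('side')
print(-c['R'].T@c['t'])
for q in ([-105,85,102],[-105,85,50],[-105,65,102],[-105,105,102],[-130.7,84.7,79.5],[-65,0,61],[-105,112,58],[-146,85,82],[-146,65,82],[-146,105,82]):
  p=proj(c,wd(q))[0]; print(q,np.round((p-[170,180])*5))
t=cam('top'); crop(t,170,140,260,220,8,'pics/t3.png')
P=cloud(t); f=rk(P.reshape(-1,3))
"
```

```text
[-0.22625384  0.88728079  0.89212281]
[-105, 85, 102] [252. 272.]
[-105, 85, 50] [255. 342.]
[-105, 65, 102] [272. 256.]
[-105, 105, 102] [231. 288.]
[-130.7, 84.7, 79.5] [288. 317.]
[-65, 0, 61] [286. 240.]
[-105, 112, 58] [226. 354.]
[-146, 85, 82] [308. 323.]
[-146, 65, 82] [328. 306.]
[-146, 105, 82] [288. 340.]
```

View pics/t3.png

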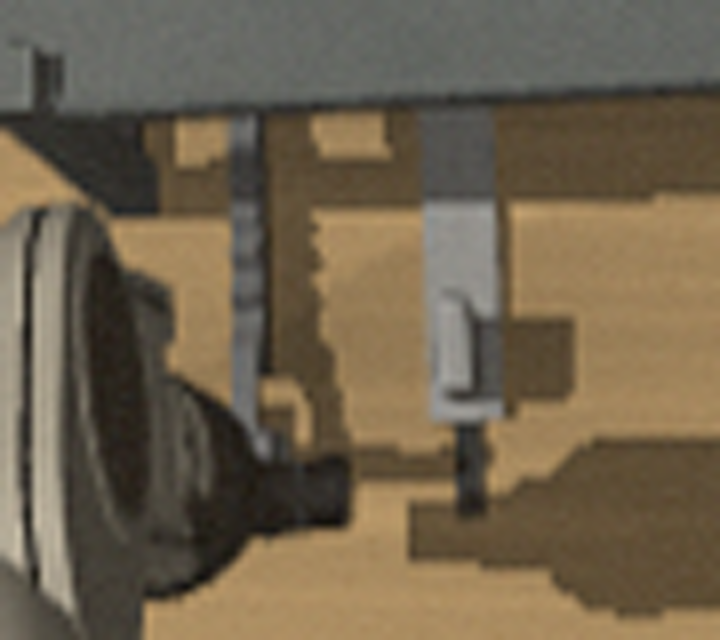

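```bash
python3 -c "
from h import *
a=cv2.imread('pics/side0.png'); b=cam('side')['img']
f=lambda i: cv2.resize(i[220:280,200:255],None,fx=7,fy=7,interpolation=cv2.INTER_NEAREST)
cv2.imwrite('pics/cmp.png',np.hstack([f(a),f(b)]))"
```

```text
(no output)
```

View pics/cmp.png

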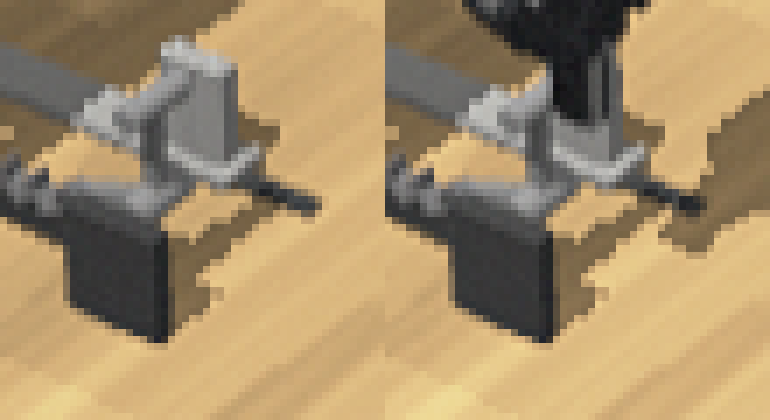

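```bash
python3 -c "
from h import *
t=cam('top');s=cam('side')
o,R=status()
print(proj(t,[o['eef_pos'],wd([-105,85,102]),wd([-105,65,102]),wd([-105,105,102])]),proj(s,o['eef_pos']))
P=cloud(s)
print(np.round(rk(P[226:246:2,222:236:2].reshape(-1,3)).reshape(10,7,3)).astype(int).tolist())
"
```

```text
t 6.53 tcp [505.2  67.3  79.7] rack [-129.7   84.7   79.7] yaw -176.4 tilt(z) [ 0.011 -0.    -1.   ] F [-0.3 -0.1 -0.2] w -0.2 j [ 0.13  0.34 -0.2   1.01 -0.    0.07]
[[198.39897272 204.13434762]
 [196.86033352 195.42970087]
 [203.44943477 195.14574381]
 [190.28035413 195.71315195]] [[227.28667476 243.28085054]]
[[[-143, 123, 168], [-145, 117, 165], [-144, 106, 159], [-144, 98, 154], [-144, 88, 149], [-146, 81, 146], [-22, -92, 0]], [[-141, 121, 160], [-144, 116, 158], [-148, 111, 157], [-140, 93, 143], [-146, 91, 144], [-144, 78, 136], [-26, -87, -4]], [[-2, -51, -1], [-126, 94, 132], [-135, 95, 136], [-141, 94, 137], [-143, 87, 134], [-143, 78, 129], [-34, -76, -3]], [[-106, 78, 107], [-128, 96, 126], [-138, 99, 132], [-138, 90, 127], [-144, 89, 129], [-144, 79, 123], [-9223372036854775808, -9223372036854775808, -9223372036854775808]], [[-112, 85, 106], [-127, 96, 119], [-136, 98, 124], [-141, 94, 124], [-142, 86, 119], [-143, 78, 115], [-50, -54, 0]], [[-113, 88, 101], [-126, 94, 110], [-133, 94, 113], [-143, 98, 119], [-146, 91, 116], [-146, 82, 111], [-55, -48, -2]], [[-113, 87, 93], [-56, 8, 23], [-63, 5, 24], [-136, 89, 104], [-146, 92, 110], [-82, -1, 29], [-62, -39, -2]], [[-109, 83, 82], [-54, 5, 13], [-60, 2, 14], [-68, 2, 17], [-78, 4, 22], [-85, 2, 24], [-69, -29, -2]], [[-111, 86, 78], [-57, 9, 8], [-63, 7, 9], [-74, 10, 16], [-78, 4, 14], [-82, -1, 13], [-83, -10, 8]], [[-108, 83, 67], [-108, 73, 60], [-111, 67, 58], [-72, 8, 6], [-78, 4, 6], [-87, 6, 11], [-88, -3, 6]]]<string>:7: RuntimeWarning: invalid value encountered in cast
```

```bash
python3 -c "
from h import *
for n in('side','top'):
  t=cam(n); P=cloud(t); f=rk(P.reshape(-1,3)); m=(f[:,0]>-160)&(f[:,0]<-116)&(f[:,1]>20)&(f[:,1]<130)&(f[:,2]>65)
  q=f[m]; q=q[np.argsort(q[:,2])]; print(n,len(q)); print(np.round(q[:14]))
  v,u=np.where(m.reshape(384,512)); print(u.min(),u.max(),v.min(),v.max())
s=cam('side'); cv2.imwrite('pics/s4.png',cv2.resize(s['img'][180:260,190:270],None,fx=7,fy=7,interpolation=cv2.INTER_NEAREST))
d=s['depth'][225:250:1,218:238]; 
print(np.round(d,2))
"
```

```text
side 2081
[[-136.   88.  104.]
 [-127.   91.  105.]
 [-136.   93.  107.]
 [-141.   90.  107.]
 [-143.   84.  108.]
 [-145.   90.  108.]
 [-145.   81.  110.]
 [-144.   89.  111.]
 [-126.   95.  111.]
 [-139.   92.  111.]
 [-142.   91.  111.]
 [-134.   96.  111.]
 [-143.   84.  111.]
 [-140.   88.  112.]]
207 243 78 238
top 1626
[[-142.   57.  152.]
 [-142.   59.  156.]
 [-142.   53.  157.]
 [-142.   61.  160.]
 [-139.   61.  161.]
 [-140.   57.  166.]
 [-140.   54.  170.]
 [-141.   50.  176.]
 [-138.   50.  178.]
 [-136.   46.  180.]
 [-139.   46.  181.]
 [-141.   46.  181.]
 [-122.   46.  182.]
 [-119.   45.  184.]]
130 213 177 210
[[1.27 1.26 1.27 1.27 1.27 1.28 1.28 1.28 1.3  1.3  1.3  1.3  1.3  1.32
  1.32 1.32 1.58 1.58 1.57 1.58]
 [1.29 1.28 1.27 1.27 1.27 1.28 1.28 1.29 1.29 1.31 1.3  1.3  1.31 1.32
  1.32 1.58 1.58 1.58 1.57 1.58]
 [1.3  1.3  1.29 1.28 1.27 1.28 1.29 1.29 1.29 1.3  1.3  1.31 1.31 1.33
  1.32 1.58 1.57 1.58 1.57 1.57]
 [1.56 1.57 1.57 1.3  1.28 1.28 1.28 1.29 1.29 1.31 1.31 1.31 1.31 1.32
  1.33 1.57 1.57 1.57 1.57 1.57]
 [1.56 1.56 1.56 1.56 1.56 1.29 1.29 1.2
[... 1463 characters left out ...]
9 1.39 1.48 1.47 1.48 1.48 1.48 1.47
  1.48 1.48 1.48 1.47 1.48 1.49]
 [1.49 1.49 1.38 1.37 1.37 1.38 1.39 1.39 1.39 1.47 1.47 1.47 1.48 1.47
  1.48 1.47 1.47 1.48 1.49 1.49]
 [1.48 1.48 1.37 1.38 1.37 1.37 1.39 1.39 1.39 1.4  1.47 1.48 1.47 1.47
  1.47 1.47 1.47 1.48 1.48 1.48]
 [1.4  1.48 1.38 1.37 1.38 1.38 1.38 1.39 1.39 1.39 1.48 1.47 1.47 1.47
  1.46 1.47 1.47 1.48 1.47 1.48]
 [1.39 1.38 1.38 1.38 1.38 1.38 1.39 1.39 1.39 1.39 1.48 1.47 1.47 1.47
  1.47 1.48 1.48 1.47 1.47 1.47]
 [1.37 1.37 1.38 1.37 1.37 1.38 1.38 1.38 1.39 1.47 1.47 1.48 1.47 1.47
  1.47 1.47 1.47 1.47 1.48 1.48]
 [1.38 1.37 1.37 1.37 1.38 1.38 1.38 1.38 1.47 1.47 1.46 1.47 1.47 1.46
  1.47 1.47 1.47 1.47 1.47 1.46]]
```

View pics/s4.png

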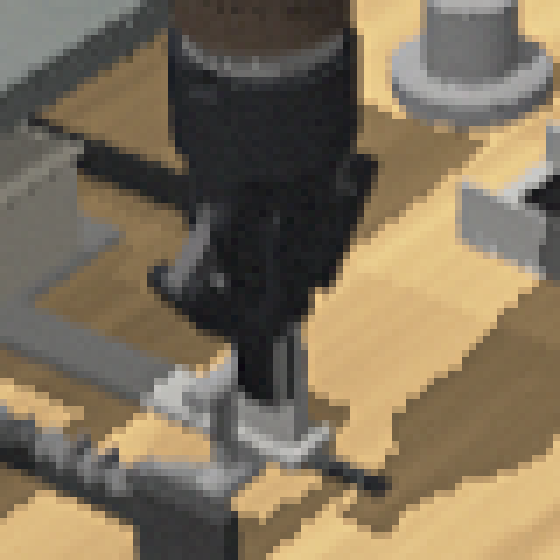

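The finger passed over the T-bar without moving it. Depth puts the finger end at about z = 105 mm, but the reported TCP z is 80 mm. I'll go back over the bar and approach lower, checking the finger height by camera.

```bash
python3 -m crank '[[[0,0,-30,0,255],[0,0,-15,0,255],[-22,0,0,0,255],[-22,0,0,0,255],[-22,0,0,0,255],[0,0,30,0,255],[0,0,0,0,255]]]'; python3 -c "
from h import *
to(wd([-68,84,60]),YAW+180)
for n in ['side']:
  t=cam(n); P=cloud(t); f=rk(P.reshape(-1,3)); m=(f[:,0]>-90)&(f[:,0]<-45)&(f[:,1]>60)&(f[:,1]<110)&(f[:,2]>65)
  q=f[m]; q=q[np.argsort(q[:,2])]; print(n,len(q)); print(np.round(q[:14]))
  cv2.imwrite('pics/s5.png',cv2.resize(t['img'][170:260,180:270],None,fx=6,fy=6,interpolation=cv2.INTER_NEAREST))
"
```

```text
clock: 7.55
eef_pos: [0.5732, 0.0716, 0.0966]
tool_rot: [-0.032, 0.999, -0.0, 0.006]
ft_force: [-1.5, 0.8, -0.3]
grip_width: -0.0
t 7.55 tcp [573.2  71.6  96.6] rack [-61.6  84.7  96.6] yaw -176.4 tilt(z) [ 0.012 -0.    -1.   ] F [-1.5  0.8 -0.3] w -0.0 j [ 0.13  0.45  0.01  1.12 -0.    0.06]
delta tool mm [ 6.8 -0.7 36.5] turn 0.0
side 428
[[-56.  86. 117.]
 [-72.  91. 122.]
 [-75.  90. 123.]
 [-75.  86. 125.]
 [-58.  92. 125.]
 [-71.  90. 125.]
 [-74.  89. 126.]
 [-74.  84. 127.]
 [-77.  83. 127.]
 [-68.  96. 127.]
 [-75.  80. 128.]
 [-72.  91. 129.]
 [-56.  95. 129.]
 [-73.  97. 130.]]
```

View pics/s5.png

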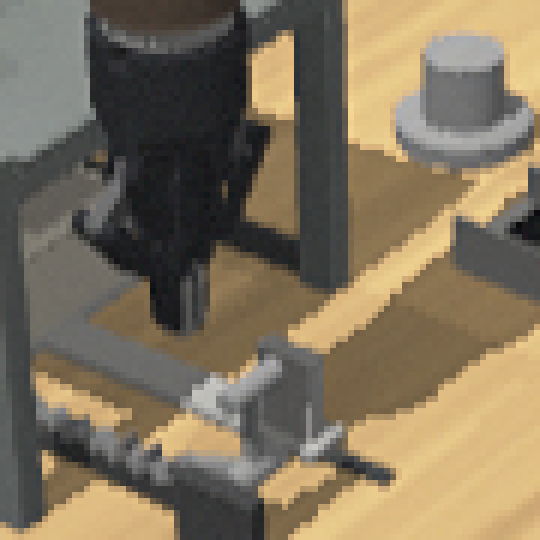

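```bash
python3 -m crank '[[[0,0,25,0,255],[0,0,18,0,255],[0,0,3,0,255],[8,0,1,0,255],[8,0,1,0,255],[8,0,1,0,255],[8,0,1,0,255],[8,0,1,0,255]]]'; python3 -c "
from h import *
to(wd([-118,84,55]),YAW+180)"
python3 -m crank '[[[6,0,1,0,255],[6,0,1,0,255]]]';python3 -c "
from h import *
to(wd([-118,84,55]),YAW+180)
t=cam('side')
cv2.imwrite('pics/s6.png',cv2.resize(t['img'][190:280,180:270],None,fx=6,fy=6,interpolation=cv2.INTER_NEAREST))
"
```

```text
clock: 8.6
eef_pos: [0.5473, 0.0705, 0.0562]
tool_rot: [-0.031, 0.999, 0.001, 0.023]
ft_force: [22.7, 0.8, -13.9]
grip_width: -0.0004
t 8.60 tcp [547.3  70.5  56.2] rack [-87.5  85.2  56.2] yaw -176.4 tilt(z) [ 0.047  0.003 -0.999] F [ 22.7   0.8 -13.9] w -0.4 j [ 0.13  0.42 -0.16  0.95 -0.    0.07]
delta tool mm [30.5 -1.2 -0.2] turn 0.0
clock: 8.85
eef_pos: [0.5486, 0.0706, 0.0569]
tool_rot: [-0.031, 0.999, 0.001, 0.037]
ft_force: [14.4, 0.5, -9.2]
grip_width: 0.0
t 8.85 tcp [548.6  70.6  56.9] rack [-86.2  85.2  56.9] yaw -176.4 tilt(z) [ 0.074  0.004 -0.997] F [14.4  0.5 -9.2] w 0.0 j [ 0.13  0.4  -0.19  0.91 -0.01  0.07]
delta tool mm [31.9 -1.2 -0.4] turn -0.0
```

View pics/s6.png

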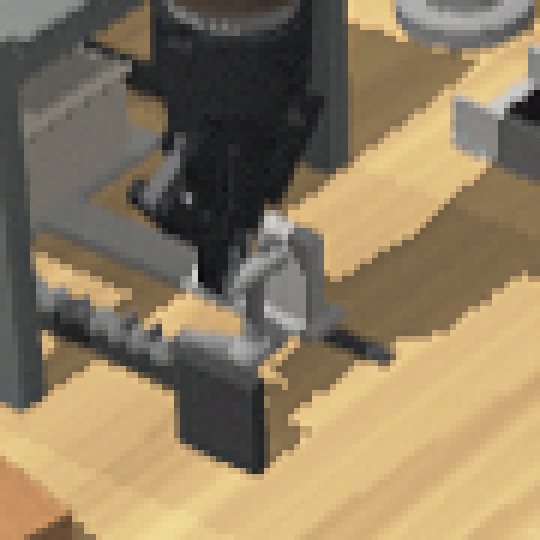

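```bash
python3 -c "
from h import *
o,R=status()
t=cam('side'); P=cloud(t); 
print('tcp px',proj(t,o['eef_pos']), 'end25',proj(t,o['eef_pos']-R[:,2]*.024))
for v in range(224,252,2):
  print(v,[tuple(int(a) if a==a else 0 for a in rk(P[v,u])[0]) for u in range(210,236,2)])
"
```

```text
t 8.90 tcp [548.6  70.5  56.9] rack [-86.2  85.2  56.9] yaw -176.4 tilt(z) [ 0.075  0.004 -0.997] F [14.3  0.4 -9.3] w -0.2 j [ 0.13  0.4  -0.19  0.91 -0.01  0.07]
tcp px [[215.89810255 244.53993354]] end25 [[216.05548393 238.31742665]]
224 [(-110, 135, 169), (-85, 97, 138), (-93, 98, 141), (-102, 99, 146), (-108, 98, 147), (-111, 93, 146), (-105, 75, 133), (-100, 60, 123), (10, -89, -2), (0, -88, 1), (-2, -95, -1), (-8, -99, 0), (-12, -105, -2)]
226 [(-107, 131, 159), (-107, 123, 154), (-94, 99, 136), (-92, 88, 129), (-107, 96, 139), (-105, 86, 133), (-107, 79, 129), (-50, -2, 61), (-54, -7, 60), (-4, -82, -1), (-11, -83, 0), (-16, -88, 0), (-19, -95, -2)]
228 [(-105, 130, 150), (-106, 123, 147), (-109, 117, 145), (-102, 100, 132), (-107, 97, 132), (-107, 88, 127), (-104, 76, 119), (-53, 2, 58), (-60, 0, 59), (-65, -3, 59), (-69, -8, 57), (-20, -82, -3), (-25, -87, -3)]
230 [(-90, 113, 128), (-108, 125, 142), (-109, 117, 138), (-105, 104, 129), (-104, 94, 123), (-103, 83, 116), (-1, -51, -1), (-54, 3, 50), (-112, 67, 110), (-71, 4, 58), (-78, 3, 60), (-81, -2, 58), (-35, -74, 0)]
23
[... 1293 characters left out ...]
 (-105, 69, 57), (-107, 63, 54), (-77, 14, 11), (-80, 8, 9), (-86, 5, 10), (-87, -3, 5)]
246 [(-65, 88, 44), (-70, 85, 45), (-76, 83, 46), (-83, 81, 48), (-86, 76, 46), (-99, 82, 55), (-110, 86, 62), (-109, 75, 55), (-114, 72, 55), (-73, 10, 0), (-83, 12, 5), (-91, 11, 8), (-90, 1, 1)]
248 [(-85, 112, 60), (-90, 109, 60), (-95, 105, 60), (-98, 99, 58), (-105, 99, 60), (-106, 90, 55), (-110, 86, 54), (-112, 79, 52), (-114, 72, 48), (-77, 15, -3), (-85, 15, 0), (-89, 9, -2), (-94, 5, -2)]
250 [(-86, 114, 54), (-96, 116, 59), (-100, 112, 59), (-104, 107, 58), (-111, 107, 61), (-112, 98, 56), (-114, 91, 52), (-113, 81, 45), (-80, 29, -1), (-86, 27, 0), (-90, 22, -1), (-97, 20, 0), (-97, 10, -5)]
```

```bash
python3 -m crank '[[[-15,0,-10,0,255],[-10,0,-10,0,255],[0,0,0,0,255]]]'; python3 -c "
from h import *
o,R=status()
t=cam('side'); P=cloud(t); 
print('tcp px',proj(t,o['eef_pos']), 'end25',proj(t,o['eef_pos']-R[:,2]*.024))
cv2.imwrite('pics/s7.png',np.hstack([cv2.resize(t['img'][200:270,185:255],None,fx=5.5,fy=5.5,interpolation=cv2.INTER_NEAREST),cv2.resize(cv2.imread('pics/side0.png')[200:270,185:255],None,fx=5.5,fy=5.5,interpolation=cv2.INTER_NEAREST)]))
"
```

```text
clock: 9.32
eef_pos: [0.5724, 0.072, 0.0795]
tool_rot: [-0.031, 0.999, 0.001, 0.038]
ft_force: [-0.5, 0.6, 0.3]
grip_width: 0.0001
t 9.32 tcp [572.4  72.   79.5] rack [-62.4  85.2  79.5] yaw -176.4 tilt(z) [ 0.076  0.005 -0.997] F [-0.5  0.6  0.3] w 0.1 j [ 0.13  0.42 -0.1   0.98 -0.01  0.07]
tcp px [[209.41733731 235.83159033]] end25 [[209.52028915 229.52247751]]
```

View pics/s7.png

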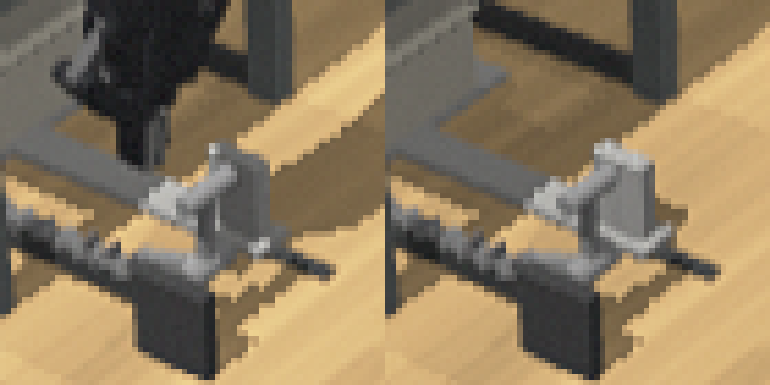

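```bash
python3 -m crank '[[[5,0,14,0,255],[6,0,0,0,255],[6,0,0,0,255]]]'; python3 -c "
from h import *
status()"; for i in 1 2; do :; done; python3 -m crank '[[[4,0,0,0,255],[4,0,0,0,255]]]';python3 -c "
from h import *
status()";python3 -m crank '[[[4,0,0,0,255],[4,0,0,0,255],[4,0,0,0,255]]]';python3 -c "
from h import *
status()
t=cam('side'); P=cloud(t); 
cv2.imwrite('pics/s8.png',cv2.resize(t['img'][190:270,180:260],None,fx=6.5,fy=6.5,interpolation=cv2.INTER_NEAREST))"
```

```text
clock: 9.75
eef_pos: [0.5525, 0.0706, 0.0624]
tool_rot: [-0.031, 0.999, 0.001, 0.036]
ft_force: [-0.0, 0.5, 1.0]
grip_width: -0.0003
t 9.75 tcp [552.5  70.6  62.4] rack [-82.3  85.1  62.4] yaw -176.4 tilt(z) [ 0.071  0.004 -0.997] F [-0.   0.5  1. ] w -0.3 j [ 0.13  0.4  -0.17  0.93 -0.01  0.07]
clock: 10.0
eef_pos: [0.5485, 0.0705, 0.0633]
tool_rot: [-0.031, 0.999, 0.001, 0.041]
ft_force: [13.3, 1.4, -7.1]
grip_width: -0.0001
t 10.00 tcp [548.5  70.5  63.3] rack [-86.3  85.2  63.3] yaw -176.4 tilt(z) [ 0.081  0.005 -0.997] F [13.3  1.4 -7.1] w -0.1 j [ 0.13  0.39 -0.19  0.91 -0.01  0.07]
clock: 10.38
eef_pos: [0.5493, 0.0707, 0.0666]
tool_rot: [-0.031, 0.998, 0.002, 0.054]
ft_force: [8.5, 1.0, -3.2]
grip_width: 0.0001
t 10.38 tcp [549.3  70.7  66.6] rack [-85.5  85.4  66.6] yaw -176.5 tilt(z) [ 0.107  0.007 -0.994] F [ 8.5  1.  -3.2] w 0.1 j [ 0.13  0.37 -0.22  0.88 -0.01  0.07]
```

View pics/s8.png

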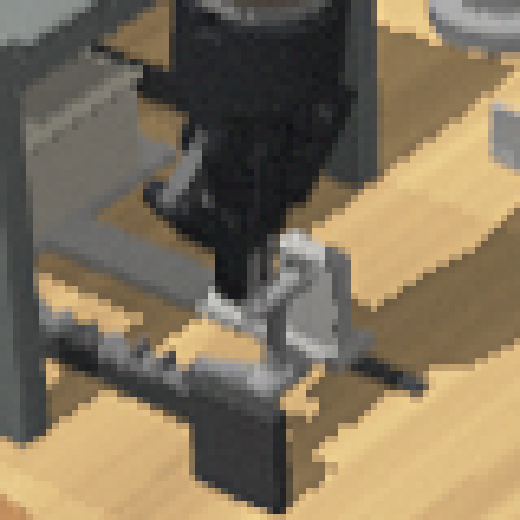

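```bash
python3 -c "
from h import *
t=cam('top');s=cam('side')
X=[[.2064,-.4551,.2065],[.2064,-.4551,.2305]]
y=np.array([.413,-.911,0])
X+= [list(np.array(X[0])+y*.05),list(np.array(X[0])-y*.05)]
print(proj(t,X),proj(s,X))
a=cv2.imread('pics/side0.png');b=cv2.imread('pics/top0.png')
cv2.imwrite('pics/st.png',np.hstack([cv2.resize(a[60:180,360:460],None,fx=4,fy=4,interpolation=cv2.INTER_NEAREST)[:480,:400],cv2.resize(b[264:384,352:452],None,fx=4,fy=4,interpolation=cv2.INTER_NEAREST)]))
P=cloud(s)
for v in range(226,250,3):
  print(v,[tuple(int(a) if a==a else 0 for a in rk(P[v,u])[0]) for u in range(208,234,2)])
"
```

```text
[[382.25828651 316.0069985 ]
 [385.09252684 317.97372677]
 [399.08208763 308.29618306]
 [365.30064837 323.71802553]] [[399.75502788 170.38894935]
 [400.93639436 163.84522182]
 [399.204732   163.75342002]
 [400.32892459 177.41061051]]
226 [(-87, 118, 143), (-108, 134, 161), (-109, 126, 156), (-108, 116, 150), (-98, 95, 135), (-107, 97, 140), (-110, 91, 137), (-103, 74, 125), (-49, -3, 60), (-52, -9, 58), (-1, -85, -4), (-9, -86, -1), (-14, -91, -2)]
229 [(41, -29, -1), (33, -30, 0), (29, -36, 0), (-106, 114, 138), (-106, 106, 134), (-102, 91, 123), (-106, 87, 123), (1, -55, 0), (-56, 5, 56), (-61, 2, 57), (-71, 4, 61), (-74, -1, 60), (-79, -5, 60)]
232 [(19, -3, 9), (16, -10, 6), (10, -12, 7), (-92, 98, 113), (-94, 91, 110), (-99, 88, 110), (-104, 86, 111), (-102, 73, 103), (-110, 74, 106), (-113, 67, 104), (-68, 1, 48), (-78, 3, 53), (-83, 0, 52)]
235 [(10, 7, 7), (5, 2, 6), (-2, 2, 9), (-92, 99, 102), (-101, 100, 107), (-105, 97, 107), (-109, 92, 106), (-116, 91, 108), (-116, 82, 102), (-63, 6, 36), (-72, 6, 40), (-81, 8, 45), (-81, -2, 38)]
238 [(6, 13, 0), (-2, 13, 3), (-12, 15, 9), (-16, 10, 8), (-23, 8, 10), (-110, 103, 101), (-117, 102, 104), (-111, 85, 92), (-52, 2, 18), (-62, 4, 23), (-69, 2, 25), (-81, 8, 34), (-81, -1, 27)]
241 [(-1, 22, -2), (-7, 20, -1), (-15, 19, 1), (-18, 12, -1), (-20, 5, -5), (-35, 13, 5), (-45, 15, 11), (-114, 89, 84), (-54, 6, 9), (-59, 2, 9), (-70, 5, 15), (-79, 5, 19), (-81, 0, 16)]
244 [(-12, 36, -1), (-18, 33, -1), (-23, 29, -1), (-29, 26, 0), (-33, 21, -2), (-37, 16, -3), (-45, 16, 0), (-110, 85, 69), (-105, 69, 57), (-107, 63, 54), (-73, 9, 7), (-80, 8, 9), (-86, 5, 10)]
247 [(-55, 86, 35), (-83, 109, 61), (-83, 101, 56), (-79, 86, 45), (-86, 85, 48), (-92, 83, 49), (-108, 92, 61), (-110, 86, 58), (-112, 79, 55), (-111, 68, 48), (-74, 11, -3), (-82, 10, 0), (-90, 11, 3)]
```

View pics/st.png

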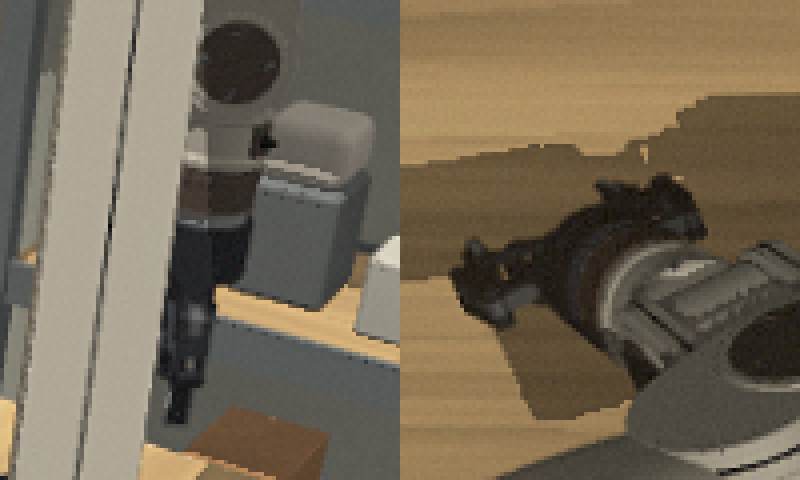

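```bash
python3 -m crank '[[[-8,0,0,0,255],[0,0,8,0,255],[12,0,0,0,255],[12,0,0,0,255]]]'; python3 -c "
from h import *
status()
for n in ['side']:
  t=cam(n); P=cloud(t)
  for v in range(226,250,3):
    print(v,[tuple(int(a) if a==a else 0 for a in rk(P[v,u])[0]) for u in range(208,234,2)])
  cv2.imwrite('pics/s9.png',cv2.resize(t['img'][190:270,180:260],None,fx=6.5,fy=6.5,interpolation=cv2.INTER_NEAREST))
"
```

```text
clock: 11.02
eef_pos: [0.5491, 0.0709, 0.0611]
tool_rot: [-0.03, 0.997, 0.002, 0.069]
ft_force: [37.5, 2.1, -17.1]
grip_width: -0.0001
t 11.03 tcp [549.1  70.9  61.1] rack [-85.7  85.5  61.1] yaw -176.5 tilt(z) [ 0.136  0.008 -0.991] F [ 37.5   2.1 -17.1] w -0.1 j [ 0.13  0.35 -0.26  0.82 -0.01  0.07]
226 [(-108, 142, 165), (-115, 142, 168), (-115, 133, 163), (-114, 122, 156), (-100, 97, 137), (-109, 99, 142), (-111, 92, 138), (-113, 86, 136), (-111, 74, 128), (-51, -10, 57), (-2, -84, -3), (-9, -85, -1), (-17, -87, 1)]
229 [(40, -28, -1), (-92, 115, 133), (-111, 128, 148), (-110, 119, 142), (-112, 112, 139), (-109, 100, 132), (-110, 92, 128), (-108, 80, 120), (-54, 3, 55), (-65, 7, 61), (-67, -1, 57), (-74, -1, 60), (-80, -4, 60)]
232 [(19, -3, 9), (16, -10, 6), (12, -16, 4), (-91, 97, 112), (-97, 95, 113), (-102, 92, 113), (-105, 87, 112), (-106, 78, 107), (-113, 78, 110), (-114, 69, 105), (-117, 63, 103), (-82, 8, 57), (-84, 1, 54)]
235 [(8, 10, 9), (3, 6, 9), (0, 0, 7), (-89, 96, 100), (-99, 98, 105), (-100, 90, 101), (-111, 95, 108), (-117, 92, 109), (-114, 79, 100), (-117, 74, 98), (-70, 4, 39), (-76, 2, 39), (-83, 0, 41)]
238 [(8, 11, -1), (0, 9, 0), (-8, 10, 4), (-16, 9, 7), (-98, 97, 93), (-107, 99, 98), (-117, 102, 104), (-116, 91, 97), (-52, 3, 18), (-60, 2, 21), (-70, 4, 26), (-79, 5, 31), (-80, -2, 26)]
241 [(-3, 25, 0), (-8, 21, 0), (-14, 17, 0), (-18, 13, -1), (-23, 9, -1), (-36, 13, 6), (-43, 12, 8), (-110, 85, 80), (-55, 7, 10), (-62, 4, 11), (-69, 3, 14), (-74, 0, 13), (-81, -1, 15)]
244 [(-12, 37, -1), (-17, 32, -2), (-26, 32, 1), (-32, 29, 2), (-33, 21, -2), (-40, 19, 0), (-45, 16, 0), (-109, 84, 68), (-106, 71, 59), (-109, 65, 57), (-72, 8, 6), (-78, 5, 7), (-84, 2, 8)]
247 [(-55, 86, 34), (-82, 108, 60), (-85, 103, 58), (-78, 85, 44), (-87, 87, 49), (-94, 85, 51), (-104, 88, 57), (-111, 87, 59), (-113, 80, 56), (-113, 71, 50), (-75, 12, -2), (-81, 9, -1), (-92, 13, 5)]
```

View pics/s9.png

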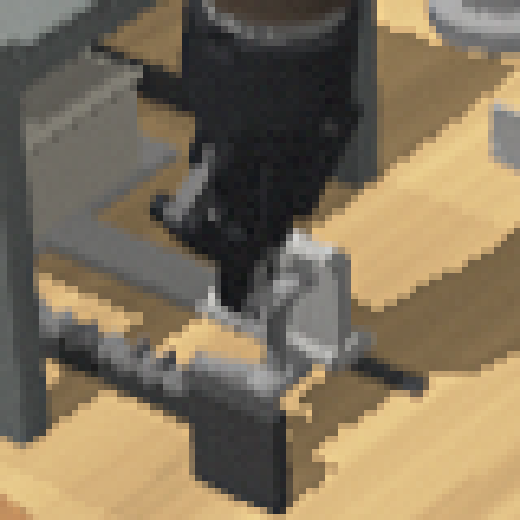

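```bash
python3 -m crank '[[[-12,0,-4,0,255],[-4,0,-10,0,255],[0,0,0,0,255]]]' >/dev/null; python3 -c "
from h import *
status()
t=cam('side'); P=cloud(t)
for v in range(226,250,3):
    print(v,[tuple(int(a) if a==a else 0 for a in rk(P[v,u])[0]) for u in range(208,234,2)])
b=cam('top'); cv2.imwrite('pics/t5.png',cv2.resize(b['img'][130:220,165:255],None,fx=6,fy=6,interpolation=cv2.INTER_NEAREST))
"
```

```text
t 11.45 tcp [560.1  71.5  77.6] rack [-74.6  85.5  77.6] yaw -176.5 tilt(z) [ 0.134  0.008 -0.991] F [0.2 0.2 0.5] w -0.0 j [ 0.13  0.35 -0.2   0.88 -0.01  0.07]
226 [(50, -40, 0), (-79, 100, 130), (-96, 111, 143), (-91, 96, 133), (-96, 93, 133), (-94, 81, 126), (20, -69, -4), (10, -67, 0), (-49, -3, 60), (-53, -8, 59), (-1, -85, -4), (-10, -85, 0), (-17, -87, 0)]
229 [(40, -28, 0), (-74, 94, 114), (-85, 98, 121), (-91, 96, 122), (-94, 90, 120), (-93, 80, 114), (6, -51, 0), (4, -59, -4), (-55, 5, 56), (-66, 8, 62), (-69, 2, 60), (-74, -1, 59), (-82, -1, 62)]
232 [(19, -3, 9), (17, -11, 6), (-80, 93, 105), (-88, 93, 109), (-94, 91, 110), (0, -31, 1), (-2, -39, -2), (-10, -40, 0), (-112, 76, 108), (-117, 73, 108), (-117, 63, 103), (-78, 3, 52), (-84, 0, 53)]
235 [(7, 11, 11), (4, 4, 8), (1, -2, 5), (-6, -2, 8), (-12, -5, 8), (-17, -9, 8), (-110, 93, 107), (-115, 90, 107), (-117, 83, 104), (-116, 73, 97), (-69, 2, 36), (-79, 5, 42), (-84, 1, 42)]
238 [(6, 13, 0), (-2, 13, 3), (-11, 14, 8), (-15, 8, 6), (-22, 7, 8), (-110, 103, 102), (-118, 103, 105), (-117, 92, 98), (-114, 80, 90), (-58, 0, 18), (-71, 5, 28), (-81, 8, 33), (-82, 0, 28)]
241 [(-1, 23, -2), (-8, 21, 0), (-12, 15, -2), (-14, 8, -6), (-26, 11, 0), (-33, 10, 3), (-42, 11, 7), (-111, 86, 81), (-53, 4, 7), (-64, 7, 14), (-69, 3, 13), (-79, 6, 20), (-79, -3, 13)]
244 [(-17, 42, 3), (-55, 76, 40), (-22, 28, -2), (-30, 27, 0), (-34, 22, -1), (-39, 19, -1), (-45, 15, 0), (-113, 89, 72), (-104, 68, 56), (-108, 64, 55), (0, 0, 0), (-78, 5, 7), (-83, 1, 6)]
247 [(-56, 87, 36), (-82, 109, 61), (-86, 104, 59), (-80, 87, 46), (-86, 86, 48), (-94, 85, 51), (-107, 92, 61), (-109, 84, 57), (-112, 78, 54), (-114, 72, 52), (-75, 13, -1), (-83, 11, 1), (-91, 12, 5)]
```

View pics/t5.png

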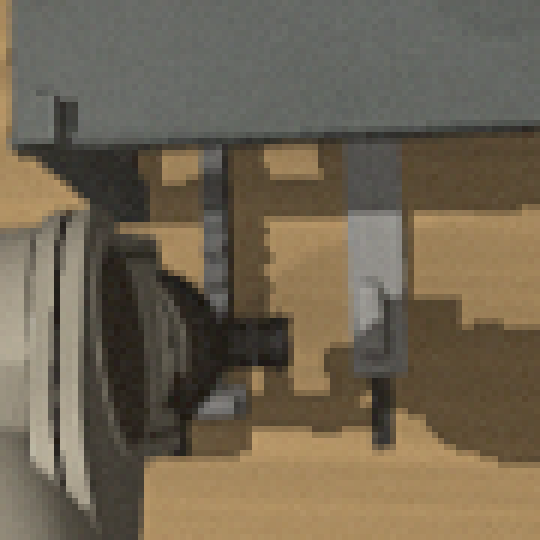

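```bash
python3 -m crank '[[[5,0,0,0,255],[5,0,0,0,255],[5,0,0,0,255]]]' >/dev/null; python3 -c "
from h import *
status()"; python3 -m crank '[[[5,0,0,0,255],[5,0,0,0,255]]]' >/dev/null; python3 -c "
from h import *
status()
t=cam('side'); P=cloud(t)
for v in range(226,250,3):
    print(v,[tuple(int(a) if a==a else 0 for a in rk(P[v,u])[0]) for u in range(208,234,2)])
cv2.imwrite('pics/s10.png',cv2.resize(t['img'][190:270,180:260],None,fx=6.5,fy=6.5,interpolation=cv2.INTER_NEAREST))
"
```

```text
t 11.93 tcp [546.4  70.6  74.7] rack [-88.4  85.5  74.7] yaw -176.5 tilt(z) [ 0.139  0.008 -0.99 ] F [16.5  1.  -8.1] w 0.0 j [ 0.13  0.33 -0.25  0.85 -0.01  0.07]
t 12.18 tcp [546.8  70.8  76.6] rack [-88.   85.6  76.6] yaw -176.6 tilt(z) [ 0.16   0.01  -0.987] F [11.1  0.1 -5. ] w 0.1 j [ 0.14  0.31 -0.27  0.83 -0.01  0.07]
226 [(50, -41, 0), (46, -47, -1), (39, -49, 0), (-116, 125, 159), (-115, 115, 153), (-114, 106, 147), (-111, 93, 139), (-107, 79, 129), (-48, -4, 59), (-52, -9, 58), (-5, -80, 0), (-9, -86, -1), (-15, -89, -1)]
229 [(38, -26, 1), (35, -33, -2), (27, -34, 0), (-92, 98, 124), (-102, 101, 129), (-108, 98, 130), (-108, 89, 125), (-106, 78, 118), (-56, 6, 57), (-63, 4, 59), (-70, 3, 60), (-75, -1, 60), (-79, -5, 59)]
232 [(19, -3, 9), (13, -6, 10), (9, -12, 8), (-92, 98, 113), (-95, 93, 111), (-106, 97, 118), (-106, 87, 112), (-104, 76, 105), (-113, 78, 110), (-115, 71, 107), (-117, 64, 104), (-80, 5, 54), (-84, 1, 54)]
235 [(12, 5, 5), (1, 7, 10), (0, 0, 7), (-6, -2, 8), (-15, -2, 12), (-99, 89, 100), (-112, 95, 108), (-115, 90, 107), (-119, 86, 106), (-119, 76, 100), (-70, 4, 38), (-78, 4, 42), (-82, 0, 40)]
238 [(9, 10, -2), (-4, 15, 6), (-10, 12, 6), (-14, 7, 5), (-20, 4, 6), (-111, 104, 102), (-115, 99, 101), (-120, 97, 102), (-116, 82, 92), (-63, 5, 24), (-70, 4, 27), (-80, 6, 32), (-84, 1, 30)]
241 [(-4, 26, 0), (-7, 20, -1), (-12, 16, -1), (-22, 17, 2), (-25, 10, 0), (-39, 17, 9), (-43, 12, 8), (-112, 87, 82), (-53, 4, 8), (-61, 4, 11), (-70, 4, 14), (-75, 1, 15), (-85, 3, 20)]
244 [(-14, 39, 0), (-58, 80, 44), (-26, 33, 2), (0, 0, 0), (-32, 20, -3), (-39, 19, 0), (-47, 17, 1), (-109, 85, 68), (-106, 71, 59), (-108, 63, 55), (-72, 8, 6), (-78, 5, 6), (-84, 3, 8)]
247 [(-56, 88, 36), (-82, 108, 60), (-86, 104, 59), (-79, 86, 45), (-88, 87, 50), (-93, 84, 50), (-105, 90, 59), (-108, 84, 56), (-112, 79, 55), (-114, 71, 51), (-74, 10, -3), (-82, 10, 0), (-87, 7, 0)]
```

View pics/s10.png

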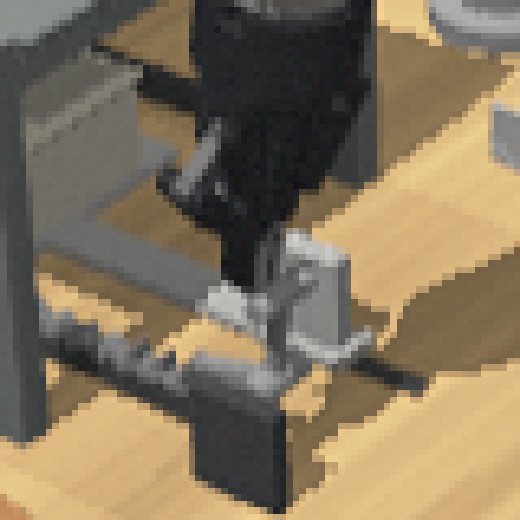

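```bash
python3 -m crank '[[[6,0,0,0,255],[6,0,0,0,255]]]' >/dev/null; python3 -c "
from h import *
o,R=status()
print(o['ft_torque'],o['tau'])"; python3 -m crank '[[[6,0,2,0,255],[6,0,2,0,255],[6,0,2,0,255],[6,0,2,0,255]]]' >/dev/null; python3 -c "
from h import *
o,R=status()
print(o['ft_torque'])
t=cam('side'); P=cloud(t)
for v in range(226,250,3):
    print(v,[tuple(int(a) if a==a else 0 for a in rk(P[v,u])[0]) for u in range(214,234,2)])
cv2.imwrite('pics/s11.png',cv2.resize(t['img'][190:270,180:260],None,fx=6.5,fy=6.5,interpolation=cv2.INTER_NEAREST))
"
```

```text
t 12.47 tcp [546.5  71.1  79.2] rack [-88.2  85.9  79.2] yaw -176.6 tilt(z) [ 0.184  0.011 -0.983] F [10.8  0.3 -2.2] w 0.2 j [ 0.14  0.29 -0.3   0.79 -0.01  0.08]
[ 0.14512579 -1.96606636 -0.03582714] [ 4.29628082e-01 -3.69609296e+01  1.77456844e+01  2.76701733e+00
  2.22537182e-01 -2.25685581e-03]
t 12.97 tcp [547.9  71.1  80. ] rack [-86.9  85.8  80. ] yaw -176.7 tilt(z) [ 0.233  0.014 -0.972] F [7.5 0.7 2.1] w 0.0 j [ 0.14  0.26 -0.35  0.72 -0.02  0.08]
[-0.03310161 -1.59309329 -0.01727657]
226 [(-110, 118, 153), (-119, 120, 157), (-118, 110, 151), (-116, 99, 144), (-115, 88, 137), (-49, -3, 60), (-55, -5, 61), (-5, -80, 0), (-10, -85, 0), (-17, -87, 0)]
229 [(20, -36, 2), (-98, 95, 124), (-106, 96, 128), (-112, 94, 129), (-112, 85, 124), (-56, 6, 57), (-64, 6, 60), (-71, 4, 61), (-74, -2, 59), (-79, -5, 59)]
232 [(-92, 98, 113), (-97, 95, 113), (-105, 96, 117), (-109, 91, 116), (-106, 78, 107), (-112, 76, 109), (-114, 69, 105), (-117, 64, 103), (-77, 2, 51), (-82, -1, 51)]
235 [(-7, -1, 9), (-11, -7, 7), (-100, 91, 101), (-110, 93, 107), (-114, 88, 105), (-116, 82, 102), (-118, 75, 99), (-72, 7, 41), (-80, 6, 43), (-81, -1, 39)]
238 [(-15, 8, 6), (-21, 6, 7), (-110, 103, 101), (-118, 103, 105), (-116, 92, 98), (-114, 80, 90), (-60, 2, 21), (-71, 6, 28), (-78, 5, 30), (-84, 1, 30)]
241 [(-18, 13, -1), (-22, 7, -3), (-35, 13, 5), (-41, 10, 6), (-110, 85, 80), (-54, 6, 9), (0, 0, 0), (-71, 6, 16), (-80, 7, 20), (-84, 2, 20)]
244 [(-27, 24, -3), (-32, 20, -3), (-38, 17, -2), (-46, 16, 0), (-113, 89, 73), (-106, 70, 58), (-107, 62, 54), (-74, 10, 8), (-80, 8, 9), (-83, 1, 6)]
247 [(-79, 86, 45), (-89, 89, 51), (-94, 85, 51), (-106, 90, 59), (-112, 88, 60), (-111, 77, 53), (-112, 69, 48), (-74, 11, -2), (-81, 9, -1), (-88, 8, 1)]
```

View pics/s11.png

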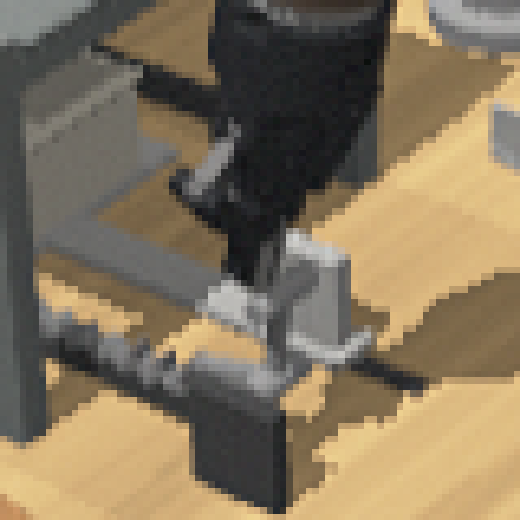

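```bash
python3 -c "
from h import *
to(wd([-80,85.5,130]),YAW+180)
to(wd([-160,85.5,130]),YAW+180)
to(wd([-160,85.5,20]),YAW+180)"
```

```text
t 13.03 tcp [547.9  71.1  80. ] rack [-86.9  85.8  80. ] yaw -176.7 tilt(z) [ 0.233  0.014 -0.972] F [ 8.9 -0.3  2.9] w -0.2 j [ 0.14  0.26 -0.35  0.72 -0.02  0.08]
delta tool mm [-18.4  -0.3 -47. ] turn -0.3
t 13.03 tcp [547.9  71.1  80. ] rack [-86.9  85.8  80. ] yaw -176.7 tilt(z) [ 0.233  0.014 -0.972] F [ 8.9 -0.3  2.9] w -0.2 j [ 0.14  0.26 -0.35  0.72 -0.02  0.08]
delta tool mm [ 59.4  -0.7 -65.7] turn -0.3
t 13.03 tcp [547.9  71.1  80. ] rack [-86.9  85.8  80. ] yaw -176.7 tilt(z) [ 0.233  0.014 -0.972] F [ 8.9 -0.3  2.9] w -0.2 j [ 0.14  0.26 -0.35  0.72 -0.02  0.08]
delta tool mm [85.1 -0.7 41.3] turn -0.3
```

```bash
python3 -m crank '[[[-9,0,-24,0,255],[-9,0,-24,0,255],[26,0,-6,0,255],[26,0,-6,0,255],[26,0,-6,0,255],[9,0,39,0,255],[9,0,39,0,255],[0,0,0,0,255]]]' >/dev/null; python3 -c "
from h import *
to(wd([-160,85.5,20]),YAW+180)
t=cam('side'); P=cloud(t); f=rk(P.reshape(-1,3)); m=(f[:,0]>-190)&(f[:,0]<-130)&(f[:,1]>60)&(f[:,1]<105)&(f[:,2]>12)
q=f[m]; q=q[np.argsort(q[:,2])]; print(np.round(q[:10]))
cv2.imwrite('pics/s12.png',cv2.resize(t['img'][190:290,180:280],None,fx=6,fy=6,interpolation=cv2.INTER_NEAREST))"
```

```text
t 14.03 tcp [470.5  66.7  51.1] rack [-164.3   86.3   51.1] yaw -176.7 tilt(z) [ 0.236  0.015 -0.972] F [-0.4 -0.   0.5] w -0.1 j [ 0.16  0.16 -0.58  0.59 -0.02  0.1 ]
delta tool mm [ 3.2 -0.8 31.3] turn -0.3
[[-180.   90.   73.]
 [-182.   83.   73.]
 [-174.   91.   74.]
 [-183.   80.   75.]
 [-185.   92.   76.]
 [-183.   95.   81.]
 [-185.   83.   82.]
 [-186.   89.   82.]
 [-187.   95.   82.]
 [-182.   99.   83.]]
```

View pics/s12.png

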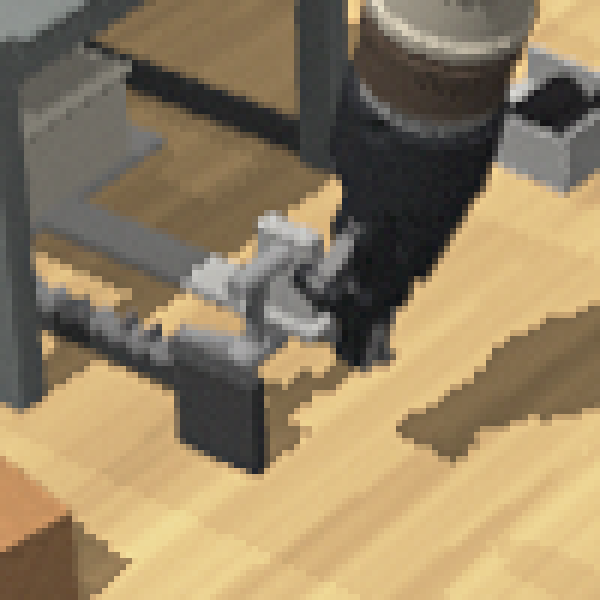

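```bash
python3 -m crank '[[[4,0,17,0,255],[4,0,17,0,255],[1,0,4,0,255]]]' >/dev/null; python3 -c "
from h import *
status()"; python3 -m crank '[[[1,0,4,0,255],[1,0,4,0,255]]]' >/dev/null; python3 -c "
from h import *
status()";  python3 -m crank '[[[1,0,4,0,255],[1,0,4,0,255]]]' >/dev/null; python3 -c "
from h import *
status()
t=cam('side');cv2.imwrite('pics/s13.png',cv2.resize(t['img'][190:290,180:280],None,fx=6,fy=6,interpolation=cv2.INTER_NEAREST))"
```

```text
t 14.45 tcp [478.6  67.9  19.4] rack [-156.2   87.    19.4] yaw -176.7 tilt(z) [ 0.25   0.017 -0.968] F [-0.4  0.1  0.7] w -0.1 j [ 0.16  0.22 -0.62  0.48 -0.02  0.1 ]
t 14.70 tcp [481.1  68.3  13.4] rack [-153.7   87.3   13.4] yaw -176.7 tilt(z) [ 0.255  0.017 -0.967] F [ 0.4 -0.2 -0.5] w -0.3 j [ 0.16  0.24 -0.62  0.45 -0.02  0.1 ]
t 14.95 tcp [482.   68.5   5.6] rack [-152.8   87.3    5.6] yaw -176.7 tilt(z) [ 0.257  0.018 -0.966] F [-0.3  0.3  0.8] w 0.3 j [ 0.16  0.25 -0.63  0.43 -0.02  0.1 ]
```

View pics/s13.png

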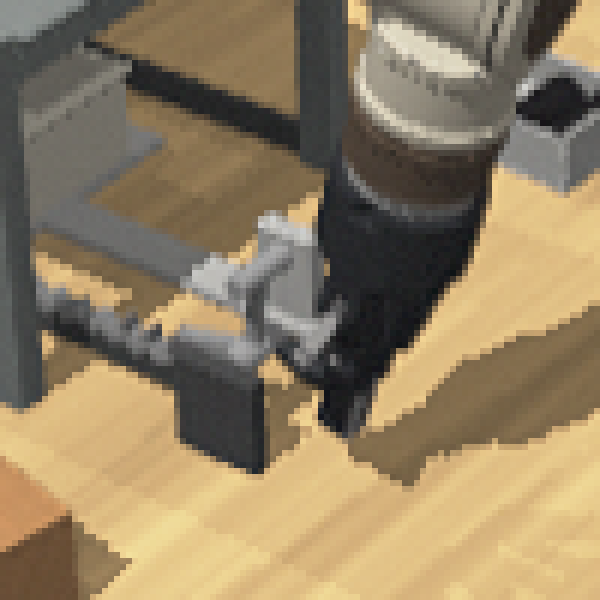

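```bash
python3 -m crank '[[[1,0,4,0,255],[1,0,4,0,255]]]' >/dev/null; python3 -c "
from h import *
status()"; python3 -m crank '[[[1,0,4,0,255],[1,0,4,0,255]]]' >/dev/null; python3 -c "
from h import *
status()
t=cam('side');P=cloud(t); f=rk(P.reshape(-1,3)); m=(f[:,0]>-190)&(f[:,0]<-130)&(f[:,1]>60)&(f[:,1]<105)&(f[:,2]>8)
q=f[m]; q=q[np.argsort(q[:,2])]; print(np.round(q[:10]))"
```

```text
t 15.25 tcp [481.7  68.5  -3.7] rack [-153.    87.3   -3.7] yaw -176.7 tilt(z) [ 0.256  0.018 -0.967] F [-0.5  0.4  0.5] w -0.2 j [ 0.16  0.27 -0.64  0.4  -0.02  0.1 ]
t 15.50 tcp [481.7  68.5 -12.7] rack [-153.    87.3  -12.7] yaw -176.7 tilt(z) [ 0.255  0.018 -0.967] F [-0.1 -0.3 -0.8] w -0.1 j [ 0.16  0.29 -0.65  0.37 -0.02  0.1 ]
[[-170.   93.   15.]
 [-173.   92.   15.]
 [-163.   94.   15.]
 [-169.   91.   16.]
 [-173.   83.   16.]
 [-172.   90.   17.]
 [-175.   90.   18.]
 [-168.   96.   19.]
 [-173.   77.   20.]
 [-171.   89.   20.]]
```

```bash
python3 -m crank '[[[-9,0,-33,0,255],[-9,0,-33,0,255],[-17,0,5,0,255],[-14,0,4,0,255],[-6,0,1,0,255],[-6,0,1,0,255]]]' >/dev/null; python3 -c "
from h import *
status()"; python3 -m crank '[[[-6,0,0,0,255],[-6,0,0,0,255],[-6,0,0,0,255],[-6,0,0,0,255]]]' >/dev/null; python3 -c "
from h import *
status()
t=cam('side');cv2.imwrite('pics/s14.png',cv2.resize(t['img'][190:290,180:280],None,fx=6,fy=6,interpolation=cv2.INTER_NEAREST))"
```

```text
t 16.30 tcp [519.4  70.2  52.6] rack [-115.3   86.7   52.6] yaw -176.7 tilt(z) [ 0.238  0.016 -0.971] F [-16.9  -0.8   7. ] w 0.2 j [ 0.15  0.25 -0.47  0.62 -0.02  0.09]
t 16.80 tcp [518.4  69.6  45.5] rack [-116.4   86.2   45.5] yaw -176.6 tilt(z) [ 0.191  0.013 -0.982] F [-9.9 -0.   4.1] w -0.4 j [ 0.14  0.28 -0.42  0.67 -0.01  0.08]
```

View pics/s14.png

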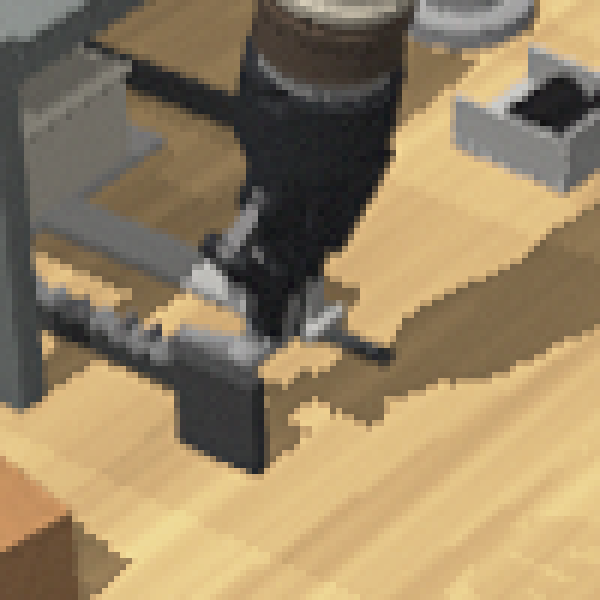

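```bash
python3 -m crank '[[[-7,0,-2,0,255],[-7,0,-2,0,255],[-7,0,-2,0,255],[-7,0,-2,0,255],[-7,0,-2,0,255],[-7,0,-2,0,255],[-7,0,-2,0,255],[-7,0,-2,0,255]]]' >/dev/null; python3 -c "
from h import *
o,R=status();print(o['ft_torque'])
t=cam('side');P=cloud(t)
for v in range(232,256,3):
    print(v,[tuple(int(a) if a==a else 0 for a in rk(P[v,u])[0]) for u in range(210,236,2)])
cv2.imwrite('pics/s15.png',cv2.resize(t['img'][190:290,180:280],None,fx=6,fy=6,interpolation=cv2.INTER_NEAREST))"
```

```text
t 17.85 tcp [512.1  69.2  45.7] rack [-122.7   86.2   45.7] yaw -176.3 tilt(z) [ 0.075  0.006 -0.997] F [-14.2  -0.2   8.1] w -0.2 j [ 0.14  0.35 -0.3   0.84 -0.    0.07]
[-0.10042433  2.42349005  0.02654039]
232 [(13, -7, 9), (8, -11, 9), (-134, 148, 159), (-140, 146, 160), (-144, 143, 160), (-148, 139, 159), (-125, 102, 128), (-124, 91, 122), (-136, 97, 130), (-145, 100, 135), (-149, 95, 134), (-144, 79, 123), (-41, -66, -2)]
235 [(2, 7, 10), (-2, 3, 10), (-5, -3, 7), (-124, 128, 132), (-140, 139, 146), (-141, 131, 141), (-144, 125, 139), (-144, 117, 134), (-139, 102, 123), (-144, 98, 123), (-143, 88, 117), (-143, 78, 111), (-51, -52, -2)]
238 [(-2, 14, 4), (-10, 12, 7), (-17, 10, 8), (-25, 10, 12), (-109, 101, 100), (-117, 102, 104), (-144, 126, 129), (-145, 119, 125), (-142, 106, 117), (-144, 99, 113), (-140, 84, 103), (-82, -1, 28), (-64, -34, 1)]
241 [(-9, 22, 0), (-15, 19, 1), (-21, 15, 1), (-24, 9, -1), (-36, 14, 7), (-44, 14, 9), (-111, 86, 81), (-132, 103, 100), (-136, 99, 99), (-136, 89, 94), (-139, 83, 91), (-83, 0, 18), (-79, -14, 7)]
244 [(-22, 38, 3), (-25, 32, 1), (-30, 28, 0), (-35, 24, 0), (-38, 17, -2), (-43, 13, -2), (-109, 84, 67), (-129, 99, 85), (-133, 95, 84), (-138, 93, 86), (-139, 84, 80), (-83, 2, 7), (-92, 2, 10)]
247 [(-84, 110, 62), (-85, 102, 58), (-81, 88, 47), (-89, 88, 51), (-95, 86, 52), (-104, 87, 56), (-112, 88, 60), (-111, 78, 54), (-130, 92, 71), (-136, 90, 72), (-80, 8, -2), (-89, 9, 2), (-91, 1, -2)]
250 [(-87, 114, 55), (-92, 112, 56), (-101, 112, 60), (-107, 111, 61), (-110, 105, 59), (-111, 97, 55), (-112, 89, 50), (-113, 80, 45), (-80, 30, 0), (-86, 27, 0), (-93, 25, 2), (-93, 15, -4), (-101, 14, -1)]
253 [(-89, 118, 47), (-95, 116, 48), (-101, 113, 49), (-111, 116, 56), (-119, 117, 59), (-123, 113, 59), (-129, 110, 59), (-90, 52, 6), (-93, 46, 3), (-97, 41, 1), (-104, 40, 4), (-110, 37, 5), (-110, 27, -1)]
```

View pics/s15.png

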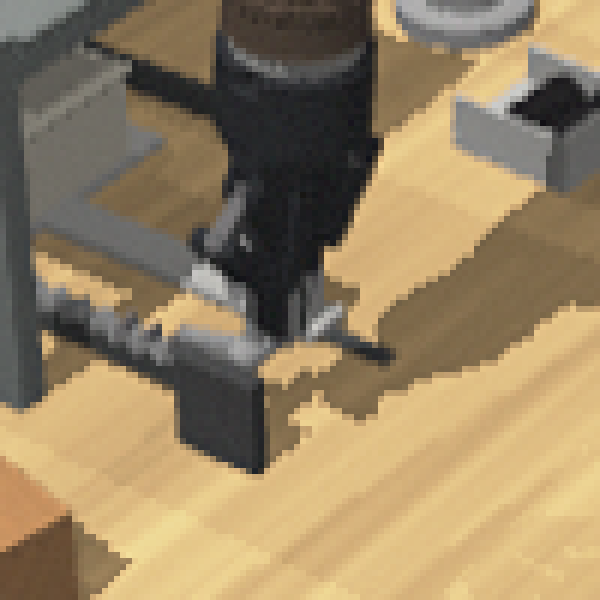

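```bash
python3 -m crank '[[[-7,0,-2,0,255],[-7,0,-2,0,255],[-7,0,-2,0,255],[-7,0,-2,0,255],[-7,0,-2,0,255],[0,0,0,0,255]]]' >/dev/null; python3 -c "
from h import *
to(wd([-150,86,120]),YAW+180)
to(wd([-62,-1,120]),YAW+180)"
```

```text
t 18.65 tcp [506.1  68.8  45.3] rack [-128.7   86.1   45.3] yaw -176.2 tilt(z) [-0.004  0.001 -1.   ] F [ 0.7 -0.1 -0.6] w -0.0 j [ 0.13  0.39 -0.23  0.95  0.    0.07]
delta tool mm [ 21.6   0.1 -74.7] turn 0.2
t 18.65 tcp [506.1  68.8  45.3] rack [-128.7   86.1   45.3] yaw -176.2 tilt(z) [-0.004  0.001 -1.   ] F [ 0.7 -0.1 -0.6] w -0.0 j [ 0.13  0.39 -0.23  0.95  0.    0.07]
delta tool mm [-66.  -87.3 -75.2] turn 0.2
```

```bash
python3 -m crank '[[[12,0,-37,0,130],[10,0,-38,0,130],[-22,-22,0,0,130],[-22,-22,0,0,130],[-22,-22,0,0,130],[-22,-22,0,0,130],[0,0,30,0,130],[0,0,30,0,130],[0,0,0,0,130]]]' >/dev/null; python3 -c "
from h import *
to(wd([-63,-1,2]),YAW+180)
t=cam('side');crop(t,170,170,270,270,6,'pics/s16.png')
b=cam('top');crop(b,180,130,260,210,7,'pics/t16.png')"
```

```text
t 19.77 tcp [580.  -17.9  54.7] rack [-60.4  -5.   54.7] yaw -176.1 tilt(z) [-0.009  0.    -1.   ] F [-0.9 -0.5  0.6] w 42.0 j [-0.03  0.51 -0.01  1.06 -0.   -0.1 ]
delta tool mm [ 2.1  4.  52.8] turn 0.3
```

View pics/s16.png

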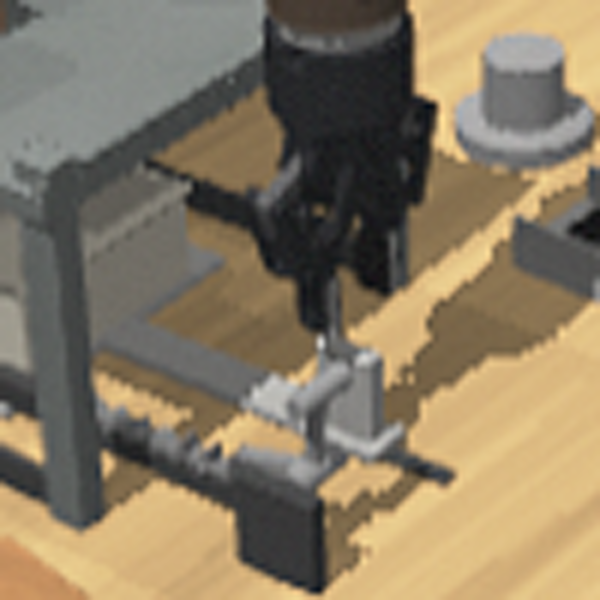

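View pics/t16.png

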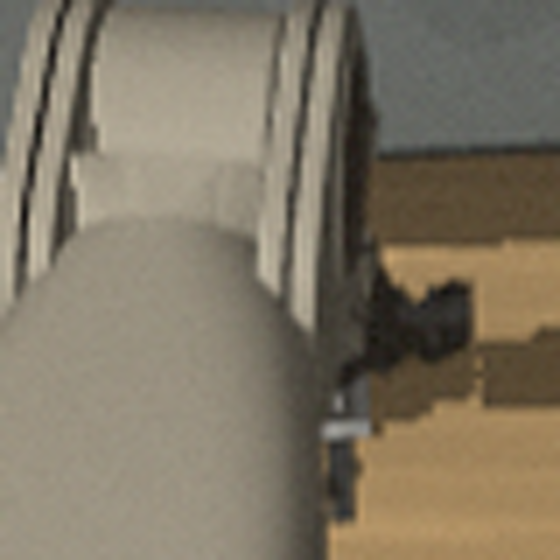

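```bash
python3 -m crank '[[[2,4,25,0,130],[0,0,25,0,130],[0,0,3,0,130],[0,0,0,0,255],[0,0,0,0,255],[0,0,0,0,255],[0,0,0,0,255]]]' ; python3 -c "
from h import *
status()
t=cam('side');crop(t,170,170,270,270,6,'pics/s17.png')"
```

```text
clock: 20.75
eef_pos: [0.5865, -0.0135, 0.0121]
tool_rot: [-0.034, 0.999, -0.0, 0.005]
ft_force: [2.0, 0.1, -4.5]
grip_width: 0.0127
t 20.75 tcp [586.5 -13.5  12.1] rack [-53.6  -1.   12.1] yaw -176.1 tilt(z) [ 0.011 -0.    -1.   ] F [ 2.   0.1 -4.5] w 12.7 j [-0.02  0.55 -0.07  0.94 -0.   -0.09]
```

View pics/s17.png

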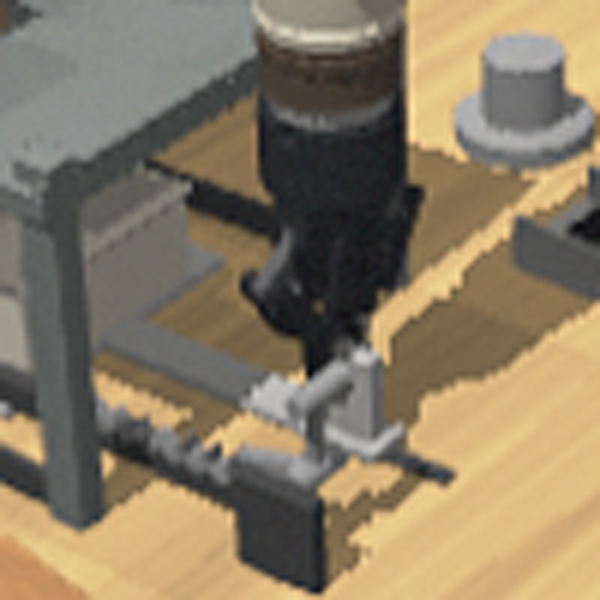

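```bash
python3 -m crank '[[[0,0,0,0,255],[-4,0,0,0,255],[-4,0,0,0,255]]]' >/dev/null; python3 -c "
from h import *
status()";  python3 -m crank '[[[4,0,0,0,255],[4,0,0,0,255],[4,0,0,0,255]]]' >/dev/null; python3 -c "
from h import *
status()
t=cam('side');crop(t,170,170,270,270,6,'pics/s18.png')"
```

```text
t 21.18 tcp [585.9 -13.5  12. ] rack [-54.2  -1.   12. ] yaw -176.1 tilt(z) [-0.005 -0.001 -1.   ] F [-10.3  -1.2   4.6] w 13.3 j [-0.02  0.56 -0.05  0.97 -0.   -0.09]
t 21.55 tcp [586.8 -13.5  12.1] rack [-53.4  -1.   12.1] yaw -176.1 tilt(z) [ 0.019  0.    -1.   ] F [ 11.2   0.6 -12.4] w 12.9 j [-0.02  0.55 -0.08  0.93  0.   -0.09]
```

View pics/s18.png

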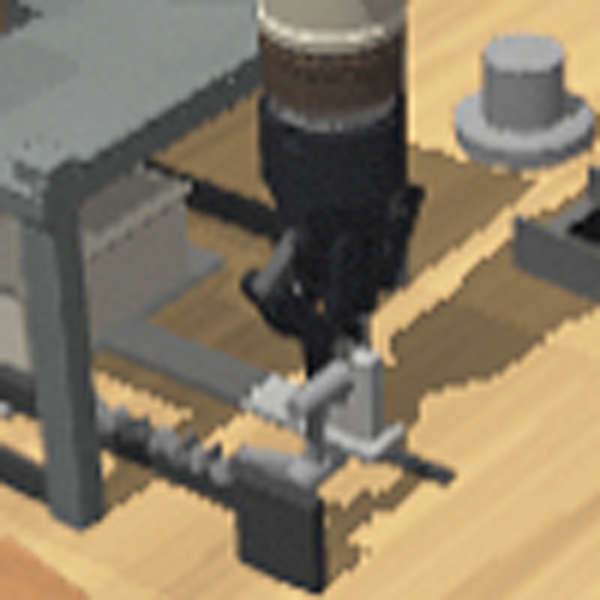

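```bash
python3 -m crank '[[[10,0,0,0,255],[10,0,0,0,255]]]' >/dev/null; python3 -c "
from h import *
o,R=status();print(rk(o['eef_pos']-R[:,2]*.044),o['ft_torque'],o['tau'])"; python3 -m crank '[[[-10,0,0,0,255],[-10,0,0,0,255],[-10,0,0,0,255]]]' >/dev/null; python3 -c "
from h import *
o,R=status();print(rk(o['eef_pos']-R[:,2]*.044),o['ft_torque'])"
```

```text
t 21.85 tcp [587.5 -13.4  12.7] rack [-52.6  -1.   12.7] yaw -176.0 tilt(z) [ 0.056  0.003 -0.998] F [ 27.1   2.5 -26.1] w 12.7 j [-0.03  0.52 -0.12  0.87  0.   -0.09]
[[-55.13318058  -0.99152542  56.65222591]] [ 0.41275734 -4.35623843 -0.12475373] [ -1.4755908  -56.70621872  15.29095352   8.66475552  -0.71147399
  -0.08177019]
t 22.23 tcp [585.9 -13.5  12.2] rack [-54.2  -1.   12.2] yaw -176.1 tilt(z) [-0.002 -0.002 -1.   ] F [-24.9  -1.7  17.7] w 12.7 j [-0.02  0.56 -0.05  0.96 -0.   -0.09]
[[-54.10492444  -0.98523669  56.22623762]] [-0.34775163  4.49730111 -0.06661244]
```

```bash
python3 -c "
from h import *
t=cam('side'); P=cloud(t)
for q in ([-54,14,37],[-54,14,12],[-54,-14,37],[-65,0,61],[-47,7,61],[-83,7,61],[-83,7,12],[-47,7,12]):
  print(q,np.round(proj(t,wd(q))[0],1))
for v in range(214,246,2):
    print(v,[tuple(int(a) if a==a else 0 for a in rk(P[v,u])[0]) for u in range(212,238,2)])
cv2.imwrite('pics/s19.png',cv2.resize(t['img'][190:260,195:265],None,fx=8,fy=8,interpolation=cv2.INTER_NEAREST))"
```

```text
[-54, 14, 37] [222.  235.1]
[-54, 14, 12] [222.3 241.5]
[-54, -14, 37] [227.3 231. ]
[-65, 0, 61] [227.2 228. ]
[-47, 7, 61] [221.4 227.2]
[-83, 7, 61] [230.5 230.9]
[-83, 7, 12] [230.8 243.5]
[-47, 7, 12] [221.9 239.7]
214 [(90, -112, -3), (-53, 48, 135), (-61, 48, 138), (-63, 41, 135), (-62, 30, 129), (-66, 25, 128), (-68, 18, 125), (-73, 15, 125), (-74, 6, 120), (-68, -11, 108), (-75, -12, 111), (-65, -36, 94), (-67, -44, 90)]
216 [(-52, 56, 131), (-54, 49, 129), (-61, 49, 131), (-65, 43, 129), (-56, 23, 115), (-65, 24, 119), (-66, 15, 115), (-72, 13, 116), (-74, 6, 113), (-66, -13, 99), (-73, -14, 101), (-69, -31, 91), (0, -135, 9)]
218 [(-56, 61, 129), (-64, 61, 131), (-69, 58, 132), (-67, 46, 124), (-52, 18, 104), (-57, 14, 103), (-64, 14, 106), (-71, 13, 108), (-74, 6, 105), (-69, -9, 95), (-70, -19, 90), (-67, -33, 82), (-2, -131, 3)]
220 [(-52, 58, 118), (-59, 56, 120), (-68, 58, 124), (-64, 43, 115), (-48, 14, 93), (-58, 16, 98), (-65, 15, 100), (-72, 13, 101), (-58, -13, 81), (-70, -8, 88), (-66, -23, 79), (1, -124, -2), (-7, -123, 1)]
222 [(54, -67, 0), (-54, 50, 107), (-
[... 1638 characters left out ...]
20, 97, 102), (-115, 81, 91), (-61, 3, 22), (-69, 3, 25), (-73, -1, 24), (-83, 0, 30), (-62, -37, -1), (-67, -41, -1)]
240 [(-13, 16, 2), (-18, 12, 2), (-28, 14, 7), (-37, 14, 11), (-115, 100, 95), (-113, 89, 87), (-56, 8, 15), (-63, 6, 17), (-71, 6, 20), (-78, 4, 22), (-85, 3, 24), (-68, -28, -1), (-75, -31, 0)]
242 [(-18, 22, 0), (-24, 20, 1), (-29, 16, 0), (-32, 9, -2), (-44, 14, 6), (-110, 85, 77), (-59, 12, 11), (-63, 7, 9), (-69, 4, 10), (-78, 5, 14), (-79, -3, 10), (-85, -6, 10), (-88, -14, 7)]
244 [(-21, 26, -4), (-30, 28, 0), (-34, 23, 0), (-42, 22, 1), (-46, 16, 0), (-110, 85, 69), (-105, 70, 57), (-111, 67, 58), (-74, 10, 8), (-80, 8, 10), (-83, 1, 7), (-89, -1, 7), (-89, -12, 0)]
```

View pics/s19.png

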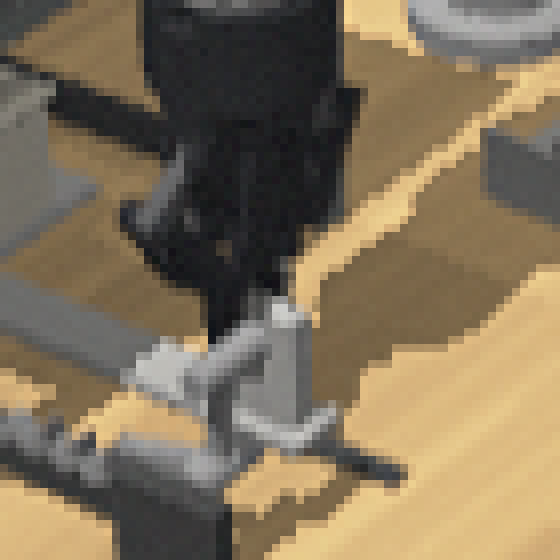

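```bash
python3 -m crank '[[[0,0,0,0,130],[0,0,0,0,130],[0,0,-30,0,130],[0,0,-40,0,130],[-4,29,0,0,255],[-4,29,0,0,255],[-2,29,0,0,255],[0,0,20,0,255],[0,0,0,0,255]]]' >/dev/null; python3 -c "
from h import *
to(wd([-75,85,50]),YAW+180)
t=cam('side'); P=cloud(t)
for v in range(226,250,3):
    print(v,[tuple(int(a) if a==a else 0 for a in rk(P[v,u])[0]) for u in range(214,234,2)])
cv2.imwrite('pics/s20.png',cv2.resize(t['img'][200:260,200:255],None,fx=7,fy=7,interpolation=cv2.INTER_NEAREST))"
```

```text
t 23.40 tcp [601.3  77.9  71.2] rack [-33.1  89.2  71.2] yaw -176.1 tilt(z) [ 0.02   0.001 -1.   ] F [ 0.3  0.5 -0.2] w 0.3 j [ 0.13  0.52  0.05  1.08 -0.    0.06]
delta tool mm [42.4 -4.  20.3] turn 0.3
226 [(34, -53, 0), (30, -59, -2), (22, -60, 0), (18, -66, -1), (13, -71, -2), (-48, -4, 59), (-54, -6, 60), (-2, -84, -3), (-9, -86, -2), (-19, -85, 2)]
229 [(24, -41, -2), (16, -41, 1), (12, -48, -1), (7, -52, -1), (1, -55, 0), (-57, 6, 57), (-62, 3, 57), (-70, 2, 60), (-74, -2, 59), (-79, -5, 59)]
232 [(4, -16, 8), (6, -29, 0), (2, -35, -2), (-3, -38, -1), (-10, -40, 0), (-111, 75, 107), (-114, 69, 105), (-119, 65, 105), (-76, 1, 51), (-83, 0, 52)]
235 [(-5, -3, 7), (-12, -5, 9), (-14, -13, 5), (-113, 96, 110), (-115, 90, 107), (-115, 81, 101), (-120, 78, 102), (-72, 6, 40), (-79, 5, 43), (-83, 0, 40)]
238 [(-19, 12, 10), (-20, 4, 6), (-107, 99, 98), (-118, 104, 105), (-118, 95, 100), (-115, 81, 91), (-64, 7, 26), (-73, 8, 30), (-76, 2, 28), (-84, 2, 31)]
241 [(-18, 12, -1), (-27, 13, 2), (-37, 15, 8), (-41, 10, 6), (-113, 88, 83), (-50, 0, 4), (-60, 3, 10), (-73, 8, 18), (-78, 4, 18), (-81, -1, 16)]
244 [(-27, 24, -2), (-34, 23, 0), (-39, 18, -1), (-45, 15, -1), (-111, 86, 70), (-108, 73, 61), (-110, 66, 57), (-71, 7, 5), (-82, 10, 12), (-85, 3, 8)]
247 [(-78, 85, 44), (-85, 84, 47), (-92, 83, 49), (-104, 88, 57), (-109, 84, 57), (-112, 79, 55), (-114, 72, 51), (-75, 12, -1), (-82, 11, 0), (-91, 12, 4)]
```

View pics/s20.png

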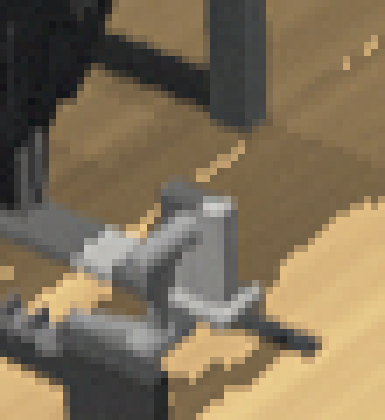

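```bash
python3 -m crank '[[[20,-4,8,0,255],[20,0,8,0,255],[0,0,4,0,255]]]' >/dev/null; python3 -c "
from h import *
status()"; python3 -m crank '[[[14,0,0,0,255],[14,0,0,0,255],[14,0,0,0,255]]]' >/dev/null; python3 -c "
from h import *
status()"; python3 -m crank '[[[14,0,0,0,255],[14,0,0,0,255]]]' >/dev/null; python3 -c "
from h import *
status()
t=cam('side')
cv2.imwrite('pics/s21.png',cv2.resize(t['img'][200:260,200:255],None,fx=7,fy=7,interpolation=cv2.INTER_NEAREST))"
```

```text
t 23.82 tcp [567.1  70.7  55. ] rack [-67.7  84.2  55. ] yaw -176.2 tilt(z) [ 0.032  0.002 -0.999] F [ 0.7  0.9 -0.4] w -0.1 j [ 0.13  0.46 -0.09  0.99 -0.    0.06]
t 24.20 tcp [544.5  68.8  59. ] rack [-90.3  83.8  59. ] yaw -176.3 tilt(z) [ 0.069  0.005 -0.998] F [ 38.5   3.  -22.4] w -0.1 j [ 0.13  0.39 -0.19  0.92 -0.    0.06]
t 24.45 tcp [546.3  69.2  65.8] rack [-88.6  84.   65.8] yaw -176.4 tilt(z) [ 0.126  0.01  -0.992] F [ 25.9   1.4 -11.6] w 0.3 j [ 0.13  0.35 -0.25  0.85 -0.01  0.07]
```

View pics/s21.png

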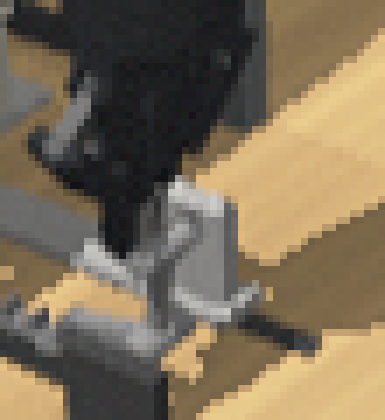

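```bash
python3 -m crank '[[[-8,0,6,0,255],[0,0,6,0,255],[20,0,3,0,255],[20,0,3,0,255],[20,0,3,0,255]]]' >/dev/null; python3 -c "
from h import *
status()
t=cam('side')
cv2.imwrite('pics/s22.png',cv2.resize(t['img'][200:260,200:255],None,fx=7,fy=7,interpolation=cv2.INTER_NEAREST))"
```

```text
t 25.12 tcp [523.3  68.1  49.2] rack [-111.6   84.3   49.2] yaw -176.5 tilt(z) [ 0.177  0.014 -0.984] F [25.   1.5  9.1] w 0.1 j [ 0.14  0.29 -0.39  0.71 -0.01  0.07]
```

View pics/s22.png

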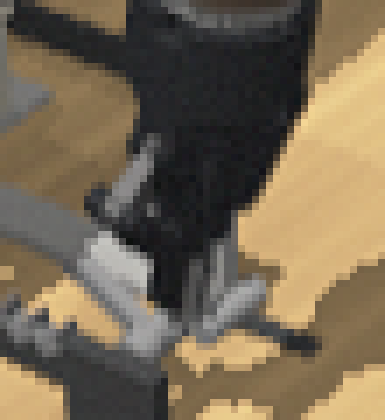

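```bash
python3 -m crank '[[[-12,0,-10,0,255],[-8,0,-40,0,130],[0,0,-25,0,130],[0,0,0,0,130]]]' >/dev/null; python3 -c "
from h import *
to(wd([-58,0,75]),YAW+180)
to(wd([-58,0,2]),YAW+180)
t=cam('side')
cv2.imwrite('pics/s23.png',cv2.resize(t['img'][200:260,200:255],None,fx=7,fy=7,interpolation=cv2.INTER_NEAREST))"
```

```text
t 25.68 tcp [526.7  68.  128.4] rack [-108.2   84.   128.4] yaw -176.5 tilt(z) [ 0.174  0.014 -0.985] F [ 1.1  0.4 -0.7] w 41.9 j [ 0.13  0.21 -0.26  0.92 -0.01  0.07]
delta tool mm [-40.3 -84.1  61.2] turn -0.1
t 25.68 tcp [526.7  68.  128.4] rack [-108.2   84.   128.4] yaw -176.5 tilt(z) [ 0.174  0.014 -0.985] F [ 1.1  0.4 -0.7] w 41.9 j [ 0.13  0.21 -0.26  0.92 -0.01  0.07]
delta tool mm [-27.5 -84.4 133. ] turn -0.1
```

View pics/s23.png

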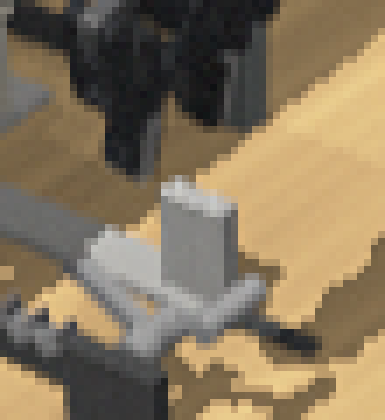

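The T-bar now lies towards the robot at crop (235,310) and the nose is raised, so the pawl is up. Next is the fin.

```bash
python3 -m crank '[[[-14,-28,15,0,130],[-14,-28,15,0,130],[-10,-28,20,0,130],[3,0,25,0,130],[4,0,30,0,130],[0,0,0,0,130]]]' >/dev/null; python3 -c "
from h import *
to(wd([-58,0,2]),YAW+180)
t=cam('side');crop(t,180,180,260,260,7,'pics/s24.png')"
```

```text
t 26.48 tcp [571.4 -14.8  14.3] rack [-68.8  -1.4  14.3] yaw -176.5 tilt(z) [ 0.153  0.015 -0.988] F [0.1 0.4 0.7] w 41.8 j [-0.04  0.43 -0.29  0.7   0.02 -0.1 ]
delta tool mm [-8.7  1.4 13.8] turn -0.1
```

View pics/s24.png

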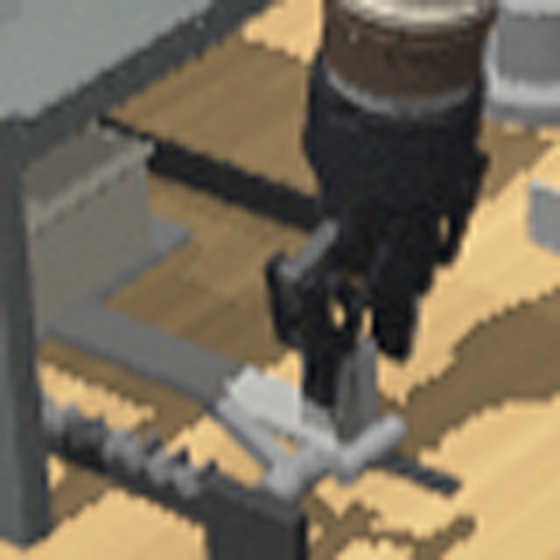

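```bash
python3 -m crank '[[[-4,1,10,0,130],[0,0,0,0,255],[0,0,0,0,255],[0,0,0,0,255],[-10,0,0,0,255],[-10,0,0,0,255],[-10,0,0,0,255],[-10,0,0,0,255],[-10,0,0,0,255]]]' >/dev/null; python3 -c "
from h import *
status()"; python3 -m crank '[[[8,0,0,0,255],[12,0,0,0,255],[12,0,0,0,255],[12,0,0,0,255]]]' >/dev/null; python3 -c "
from h import *
status()"
```

```text
t 27.65 tcp [578.  -13.9   7.4] rack [-62.1  -1.    7.4] yaw -176.6 tilt(z) [ 0.067  0.006 -0.998] F [-25.1  -2.4  21.1] w 13.0 j [-0.03  0.5  -0.17  0.83  0.01 -0.09]
t 28.15 tcp [538.7 -16.6   7.5] rack [-101.6   -1.1    7.5] yaw -176.5 tilt(z) [ 0.08   0.006 -0.997] F [ 3.  -0.8  3.8] w 13.1 j [-0.04  0.43 -0.29  0.77  0.01 -0.1 ]
```

```bash
python3 -m crank '[[[12,0,0,0,255],[12,0,0,0,255],[10,0,0,0,255]]]' >/dev/null; python3 -c "
from h import *
status()"; python3 -m crank '[[[8,0,0,0,255],[8,0,0,0,255],[0,0,0,0,255]]]' >/dev/null; python3 -c "
from h import *
o,R=status(); print(rk(o['eef_pos']-R[:,2]*.044))
t=cam('side');crop(t,180,180,280,280,6,'pics/s25.png')"
```

```text
t 28.52 tcp [509.  -18.6   7.8] rack [-131.3   -1.3    7.8] yaw -176.5 tilt(z) [ 0.094  0.006 -0.996] F [ 27.2   0.8 -20.8] w 12.8 j [-0.04  0.37 -0.39  0.71  0.01 -0.1 ]
t 28.90 tcp [509.9 -18.5   8.2] rack [-130.4   -1.2    8.2] yaw -176.4 tilt(z) [ 0.126  0.009 -0.992] F [-4.1 -0.5  8.3] w 13.2 j [-0.05  0.36 -0.42  0.67  0.01 -0.11]
[[-135.95126243   -1.27181757   51.85856499]]
```

View pics/s25.png

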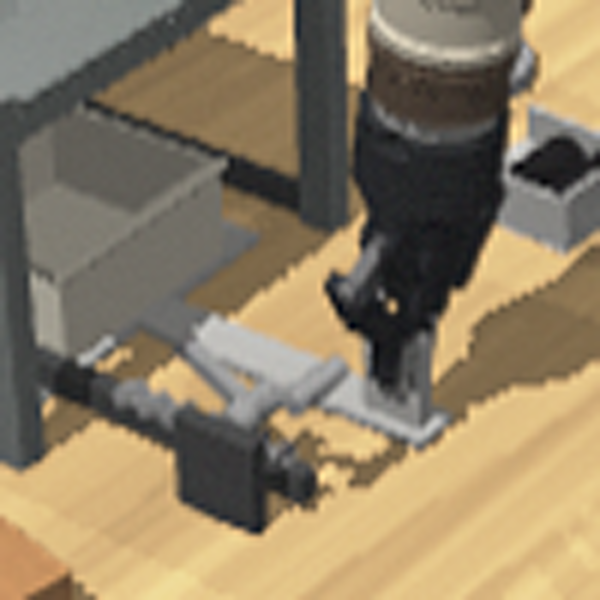

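```bash
python3 -m crank '[[[0,0,0,0,110],[0,0,0,0,110],[0,0,-25,0,110],[0,0,-50,2.8,110],[0,0,-35,2.8,110],[0,0,0,0,110]]]' >/dev/null; python3 -c "
from h import *
to([.456,-.2393,.070],177.84)
to([.456,-.2393,-.0137],177.84)
t=cam('top');P=cloud(t);f=rk(P.reshape(-1,3))
m=(f[:,0]<-90)&(f[:,0]>-190)&(abs(f[:,1])<30)&(f[:,2]>45)&(f[:,2]<75);print('fin',m.sum(),f[m].min(0),f[m].max(0),f[m].mean(0))
g=t['img'].max(axis=2); mm=np.zeros(g.shape,np.uint8); mm[202:232,291:304]=(g[202:232,291:304]<62)
rows=[(np.mean(np.where(mm[v])[0]),v) for v in range(202,232) if mm[v].any()]
p=plane(t,rows,.04); k=np.polyfit(p[:,0],p[:,1],1); print('scoop',len(rows),np.degrees(np.arctan(k[0])),np.polyval(k,.4505))
crop(t,170,120,330,240,4.5,'pics/t26.png')"
```

```text
t 29.70 tcp [485.6 -18.6 115.8] rack [-154.7    0.2  115.8] yaw 177.7 tilt(z) [ 0.107  0.012 -0.994] F [-0.1  0.5  0.3] w 48.8 j [-0.05  0.19 -0.31  0.96  0.02 -0.01]
delta tool mm [  25.6 -222.4   39.7] turn -0.1
t 29.70 tcp [485.6 -18.6 115.8] rack [-154.7    0.2  115.8] yaw 177.7 tilt(z) [ 0.107  0.012 -0.994] F [-0.1  0.5  0.3] w 48.8 j [-0.05  0.19 -0.31  0.96  0.02 -0.01]
delta tool mm [  34.5 -223.7  122.9] turn -0.1
fin 1 [-115.9208819    -8.05854841   57.97520853] [-115.9208819    -8.05854841   57.97520853] [-115.9208819    -8.05854841   57.97520853]
scoop 30 -1.6267828382293588 -0.23904119586696881
```

View pics/t26.png

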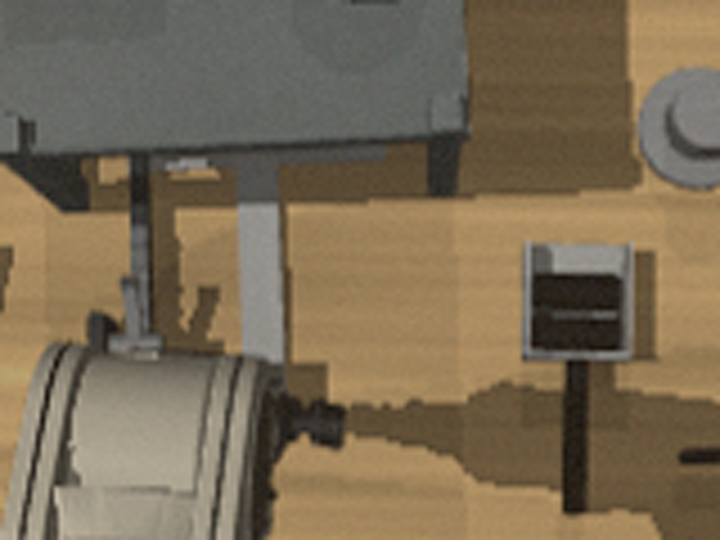

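```bash
python3 -m crank '[[[5,-37,0,0,110],[5,-37,0,0,110],[5,-37,0,0,110],[5,-37,0,0,110],[5,-37,0,0,110],[5,-36,0,0,110],[0,0,30,0,110],[0,0,20,0,110],[0,0,0,0,110]]]' >/dev/null; python3 -c "
from h import *
to([.456,-.2393,-.0137],178)
t=cam('side');crop(t,230,150,330,250,6,'pics/s27.png')"
```

```text
t 30.88 tcp [ 436.2 -237.7   39.5] rack [-217.7 -215.4   39.5] yaw 177.9 tilt(z) [ 0.075  0.027 -0.997] F [-0.5  0.1  0. ] w 48.8 j [-0.54  0.34 -0.34  0.84  0.06 -0.5 ]
delta tool mm [-15.8  -2.4  54.5] turn -0.1
```

View pics/s27.png

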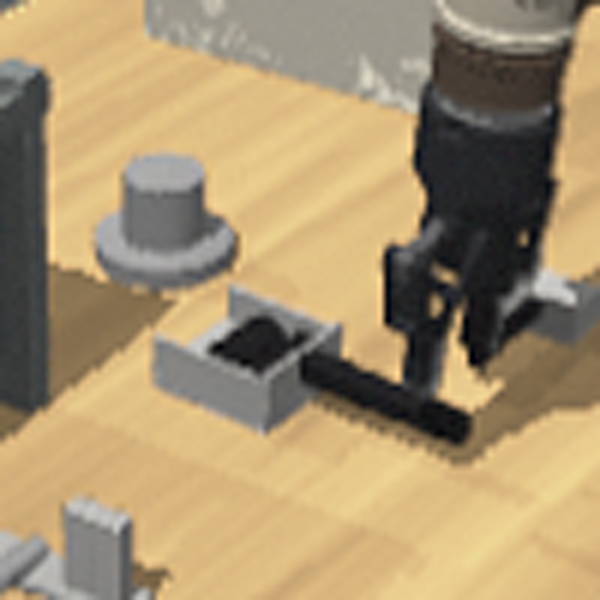

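```bash
python3 -m crank '[[[-14,-1,0,0,110],[0,0,18,0,110],[0,0,18,0,110],[0,0,10,0,110],[0,0,0,0,110]]]' >/dev/null; python3 -c "
from h import *
o,R=status(); g=o['eef_pos']-R[:,2]*.044; print('grasp pt',g); d=R.T@(np.array([.4505,-.2393,.030])-g)*1000; print(d)
t=cam('side');crop(t,230,150,330,250,6,'pics/s28.png')"
```

```text
t 31.55 tcp [ 461.6 -239.5   -1.6] rack [-192.4 -218.8   -1.6] yaw 178.1 tilt(z) [ 0.085  0.022 -0.996] F [ 0.2 -0.6  0.2] w 48.5 j [-0.52  0.43 -0.33  0.75  0.06 -0.48]
grasp pt [ 0.45788024 -0.24052671  0.04222549]
[ 8.41818213  0.68728179 11.58002939]
```

View pics/s28.png

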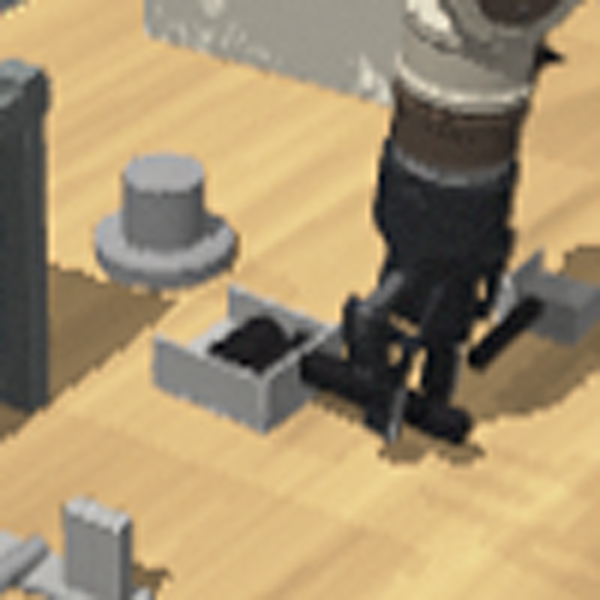

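```bash
python3 -m crank '[[[9,1,5,0,110],[2,0,5,0,110],[0,0,2,0,110],[0,0,0,0,255],[0,0,0,0,255],[0,0,0,0,255],[0,0,0,0,255]]]' >/dev/null; python3 -c "
from h import *
o,R=status(); g=o['eef_pos']-R[:,2]*.044; print('grasp pt',g,o['ft_torque'])"; python3 -m crank '[[[0,0,-4,0,255],[0,0,-4,0,255],[0,0,-4,0,255],[0,0,0,0,255]]]' >/dev/null; python3 -c "
from h import *
o,R=status(); g=o['eef_pos']-R[:,2]*.044; print('grasp pt',g,o['ft_torque'])
t=cam('side');crop(t,230,150,330,250,6,'pics/s29.png')"
```

```text
t 32.48 tcp [ 452.4 -238.8  -12.7] rack [-201.6 -217.5  -12.7] yaw 178.1 tilt(z) [ 0.088  0.02  -0.996] F [-1.2  0.4  1.1] w 15.2 j [-0.53  0.43 -0.37  0.71  0.06 -0.49]
grasp pt [ 0.44852245 -0.23967592  0.03113097] [-0.0499619   0.19182905  0.02196527]
t 32.98 tcp [ 449.6 -238.4   -1.3] rack [-204.4 -216.9   -1.3] yaw 178.1 tilt(z) [ 0.085  0.022 -0.996] F [-0.2 -0.6 -2.9] w 15.1 j [-0.53  0.41 -0.36  0.74  0.06 -0.49]
grasp pt [ 0.4458544  -0.23933857  0.04255124] [-0.03015386  0.42234384  0.04273896]
```

View pics/s29.png

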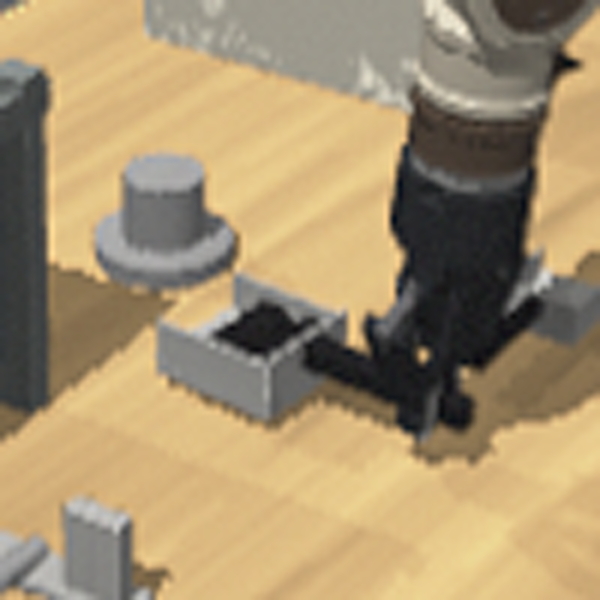

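```bash
python3 -m crank '[[[0,0,-12,0,255],[2,0,-18,0,255],[5,0,-18,0,255],[8,0,-18,0,255],[8,0,-6,0,255],[0,0,0,0,255]]]' >/dev/null; python3 -c "
from h import *
o,R=status(); g=o['eef_pos']-R[:,2]*.044; print('G',g,rk(g),o['ft_torque']); tg=wd([-205,-1,115]); print(R.T@(tg-g)*1000)"
```

```text
t 33.77 tcp [ 419.3 -239.1   72.8] rack [-234.6 -215.8   72.8] yaw 178.1 tilt(z) [ 0.085  0.021 -0.996] F [ 0.4  0.5 -2.7] w 15.2 j [-0.56  0.27 -0.34  0.91  0.06 -0.53]
G [ 0.4156162  -0.24006759  0.11658608] [[-238.38102113 -216.45013217  116.58607571]] [-0.02045802  0.42949334 -0.03566267]
[-12.3223129  217.53610051   7.85959535]
```

```bash
python3 -m crank '[[[-1,12,0,-0.5,255],[-1,20,0,-0.5,255],[-1,22,0,-0.5,255],[-1,22,0,-0.5,255],[-1,22,0,-0.5,255],[-1,22,0,-0.5,255],[-1,22,0,-0.5,255],[-1,22,0,-0.5,255],[-1,20,0,-0.5,255],[-1,14,0,-0.5,255],[0,6,0,-0.5,255],[0,0,0,0,255]]]' >/dev/null; python3 -c "
from h import *
o,R=status(); g=o['eef_pos']-R[:,2]*.044; print('G',rk(g),o['ft_torque']); tg=wd([-205,-1,115]); print(R.T@(tg-g)*1000)
t=cam('side');crop(t,170,130,330,250,5,'pics/s30.png')
t=cam('top');crop(t,170,110,330,230,5,'pics/t30.png')"
```

```text
t 35.27 tcp [421.9 -18.2  70.9] rack [-218.2    4.6   70.9] yaw -175.7 tilt(z) [ 0.071  0.032 -0.997] F [-0.3 -0.  -2.7] w 14.8 j [-0.07  0.15 -0.49  0.86  0.04 -0.15]
G [[-221.4445785     3.38255315  114.80719589]] [-0.08970518  0.37011821  0.05341392]
[-16.35580632  -4.62335369   0.88335042]
```

View pics/s30.png

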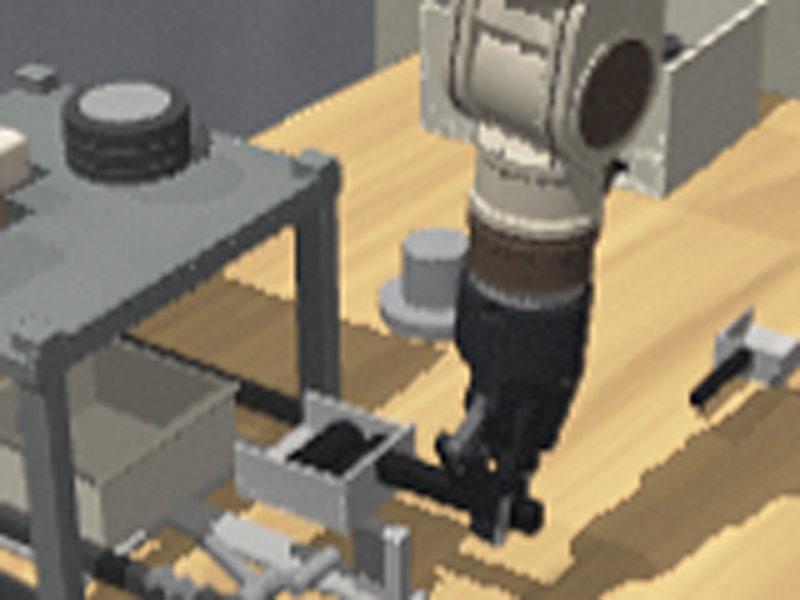

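View pics/t30.png

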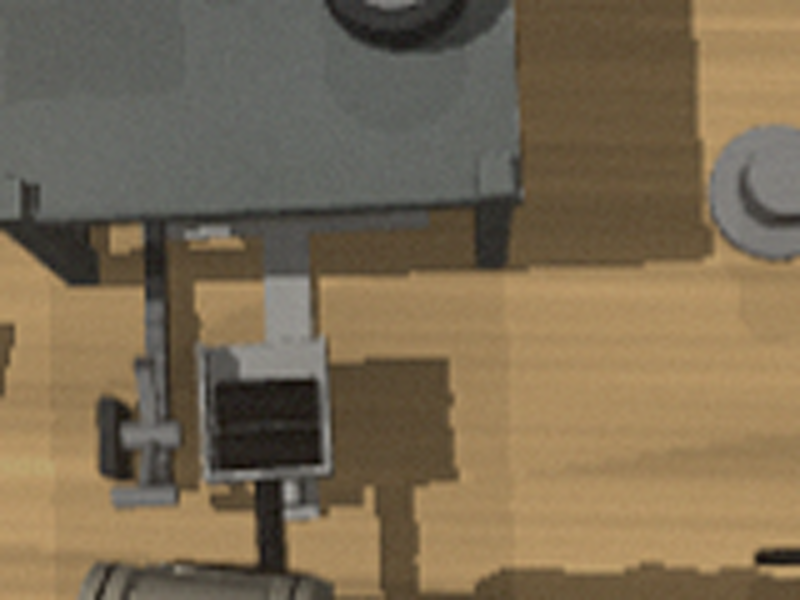

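```bash
python3 -c "
from h import *
t=cam('top');P=cloud(t);f=rk(P.reshape(-1,3))
m=(f[:,0]>-165)&(f[:,0]<-35)&(abs(f[:,1]-3)<48)&(f[:,2]>95)
q=f[m];print(len(q),q.min(0),q.max(0))
r=cv2.minAreaRect(q[:,:2].astype(np.float32));print(r)
w=q[(abs(abs(q[:,1]-np.median(q[:,1]))-37)<5)]
print(np.polyfit(w[:,0],w[:,2],1),w[:,2].mean())
s=cam('side');P=cloud(s);f=rk(P.reshape(-1,3))
# tub rim
m=(f[:,0]>20)&(f[:,0]<60)&(abs(f[:,1])<80)&(f[:,2]>40)&(f[:,2]<90);q=f[m];print('tub',len(q),np.round(q.min(0)),np.round(q.max(0)), np.percentile(q[:,2],95), np.percentile(q[:,1],[2,98]))
"
```

```text
577 [-162.8025372   -33.93461949   95.06522534] [-53.32014052  42.98589459 127.55612414]
((-108.44141387939453, 4.778919219970703), (109.02579498291016, 76.3434066772461), 1.1649317741394043)
[-2.25909144e-02  1.11067824e+02] 113.26871823091216
tub 292 [ 26. -71.  40.] [60. 73. 74.] 70.9948785344661 [-68.72270698  69.23395387]
```

```bash
python3 -m crank '[[[-8,-2,0,0,255],[-14,-2,0,0,255],[-15,0,0,0,255],[-15,0,0,0,255],[-15,0,0,0,255],[-15,0,0,0,255],[-15,0,0,0,255],[-15,0,0,0,255],[-12,0,0,0,255],[-6,0,0,0,255],[0,0,0,0,255]]]' >/dev/null; python3 -c "
from h import *
o,R=status(); g=o['eef_pos']-R[:,2]*.044; print('G',rk(g),o['ft_torque'])
t=cam('side');crop(t,150,150,290,260,5.5,'pics/s31.png')"
```

```text
t 36.85 tcp [566.5 -17.6  81.1] rack [-73.9  -3.9  81.1] yaw -176.1 tilt(z) [ 0.078  0.031 -0.997] F [-0.3 -0.8 -2.4] w 15.2 j [-0.05  0.4  -0.12  0.98  0.03 -0.12]
G [[-77.36520469  -4.97647237 124.93190907]] [-0.05522026  0.39150159  0.02810029]
```

View pics/s31.png

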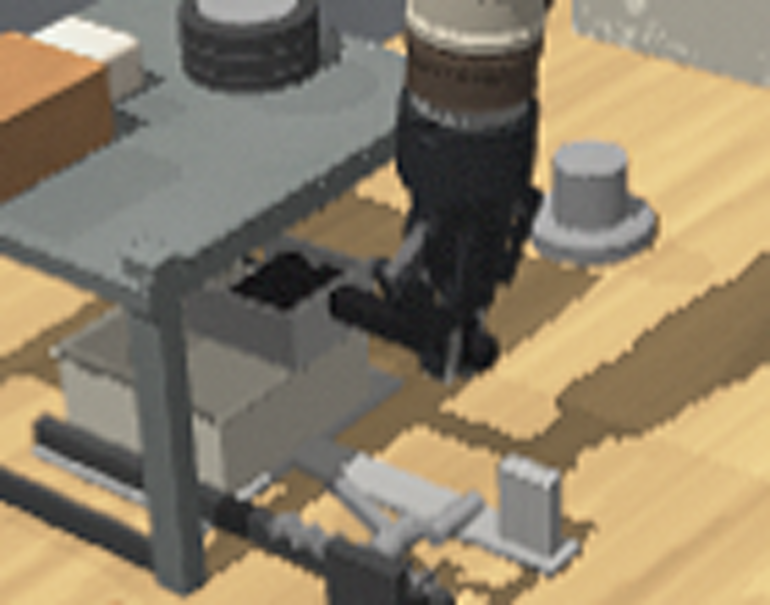

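```bash
python3 -m crank '[[[0,0,0,0,220],[0,0,0,0,220]]]' >/dev/null; python3 -c "
from h import *
o,R=status();print(o['ft_torque'])";python3 -m crank '[[[0,0,0,0,214],[0,0,0,0,214]]]' >/dev/null; python3 -c "
from h import *
o,R=status();print(o['ft_torque'])"; python3 -m crank '[[[0,0,0,0,211],[0,0,0,0,211]]]' >/dev/null; python3 -c "
from h import *
o,R=status();print(o['ft_torque'])
t=cam('side');crop(t,150,150,290,260,5.5,'pics/s32.png')"
```

```text
t 37.15 tcp [564.9 -17.6  80.8] rack [-75.5  -3.8  80.8] yaw -176.1 tilt(z) [ 0.076  0.031 -0.997] F [ 0.5  1.3 -2.3] w 14.9 j [-0.05  0.39 -0.13  0.98  0.03 -0.12]
[-0.08362226  0.43621828  0.06195259]
t 37.40 tcp [564.4 -17.6  81. ] rack [-75.9  -3.8  81. ] yaw -176.1 tilt(z) [ 0.076  0.031 -0.997] F [ 0.5  0.1 -2.7] w 15.1 j [-0.05  0.39 -0.13  0.98  0.03 -0.12]
[-0.05152274  0.40899286  0.01141571]
t 37.65 tcp [564.4 -17.6  81.1] rack [-76.   -3.7  81.1] yaw -176.1 tilt(z) [ 0.076  0.031 -0.997] F [ 0.1 -0.  -2.2] w 15.1 j [-0.05  0.39 -0.13  0.98  0.03 -0.12]
[-0.13211273  0.42050579  0.05159948]
```

View pics/s32.png

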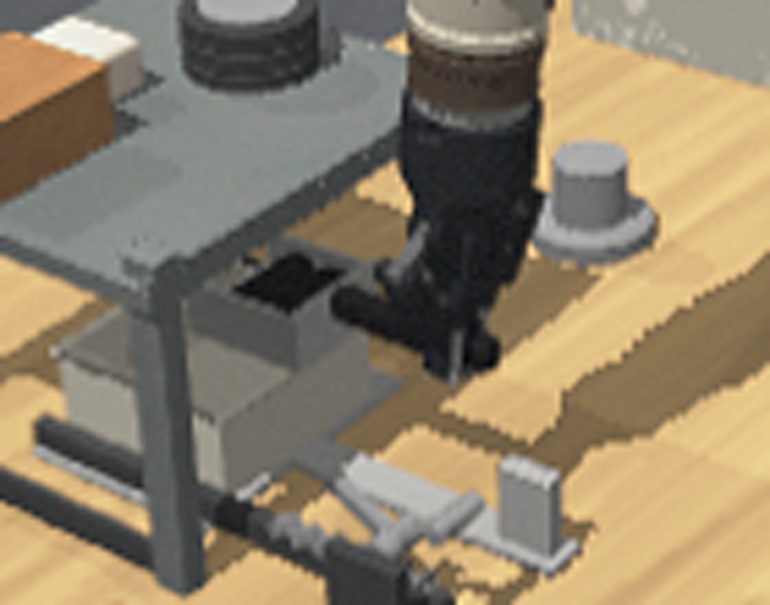

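```bash
for c in 209; do python3 -m crank '[[[0,0,0,0,209],[0,0,0,0,209]]]' >/dev/null; done; python3 -c "
from h import *
o,R=status();print(o['ft_torque'])";python3 -m crank '[[[0,0,0,0,207],[0,0,0,0,207]]]' >/dev/null; python3 -c "
from h import *
o,R=status();print(o['ft_torque'])
t=cam('side');crop(t,150,150,290,260,5.5,'pics/s33.png')"
```

```text
t 37.95 tcp [564.4 -17.6  81.1] rack [-76.   -3.8  81.1] yaw -176.1 tilt(z) [ 0.076  0.031 -0.997] F [-0.2  0.7 -1.8] w 15.8 j [-0.05  0.39 -0.13  0.98  0.03 -0.12]
[-0.05953881  0.43790918 -0.00203287]
t 38.20 tcp [565.4 -17.6  82.1] rack [-75.   -3.8  82.1] yaw -176.1 tilt(z) [ 0.078  0.031 -0.996] F [-1.1  0.2 -1. ] w 16.2 j [-0.05  0.39 -0.13  0.98  0.03 -0.12]
[-0.09743349  0.30419007  0.02665341]
```

View pics/s33.png

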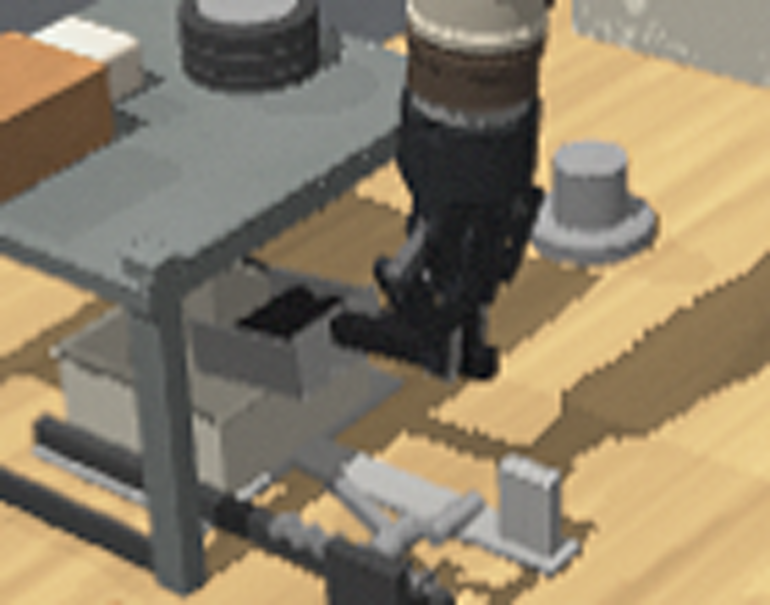

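```bash
python3 -m crank '[[[-3,0,-5,0,208],[-3,0,-5,0,208],[-3,0,-5,0,208],[0,0,0,0,208]]]' >/dev/null; python3 -c "
from h import *
o,R=status();g=o['eef_pos']-R[:,2]*.044; print('G',rk(g),o['ft_torque'])
t=cam('side');crop(t,150,150,290,260,5.5,'pics/s34.png')"
```

```text
t 38.75 tcp [574.9 -17.7  99.9] rack [-65.4  -4.5  99.9] yaw -176.1 tilt(z) [ 0.081  0.03  -0.996] F [-0.  -0.7 -0.6] w 15.8 j [-0.05  0.39 -0.08  1.02  0.03 -0.12]
G [[-69.07175726  -5.58826563 143.73420274]] [-0.11883033  0.02307176 -0.06986841]
```

View pics/s34.png

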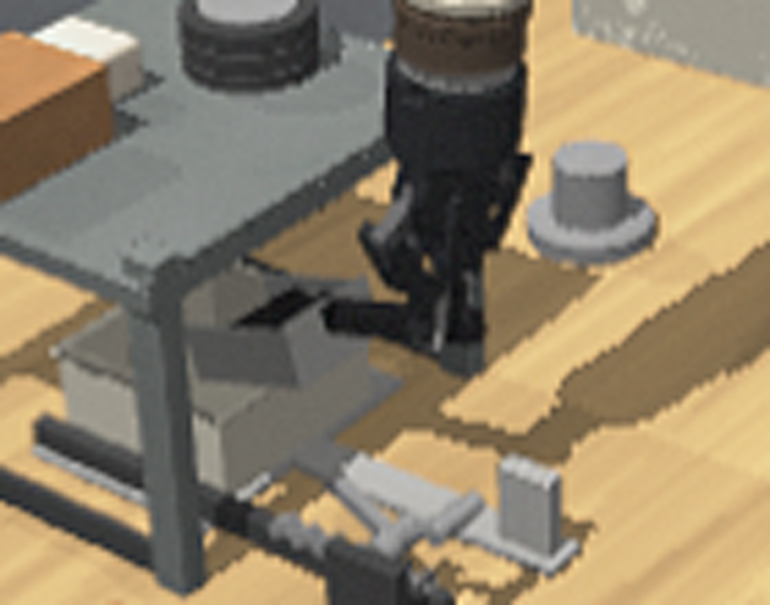

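```bash
python3 -m crank '[[[-4,0,-6,0,208],[-4,0,-6,0,208],[-4,0,-6,0,208],[-4,0,-6,0,208],[0,0,0,0,208]]]' >/dev/null; python3 -c "
from h import *
o,R=status();g=o['eef_pos']-R[:,2]*.044; print('G',rk(g),o['ft_torque'])
t=cam('side');crop(t,150,150,290,260,5.5,'pics/s35.png')"
```

```text
t 39.42 tcp [590.6 -17.1 126.8] rack [-49.7  -4.9 126.8] yaw -176.1 tilt(z) [ 0.082  0.03  -0.996] F [ 0.8  0.7 -0. ] w 16.3 j [-0.05  0.4   0.01  1.1   0.03 -0.12]
G [[-53.42828459  -5.9830695  170.59043922]] [-0.05683196 -0.12023476 -0.01498578]
```

View pics/s35.png

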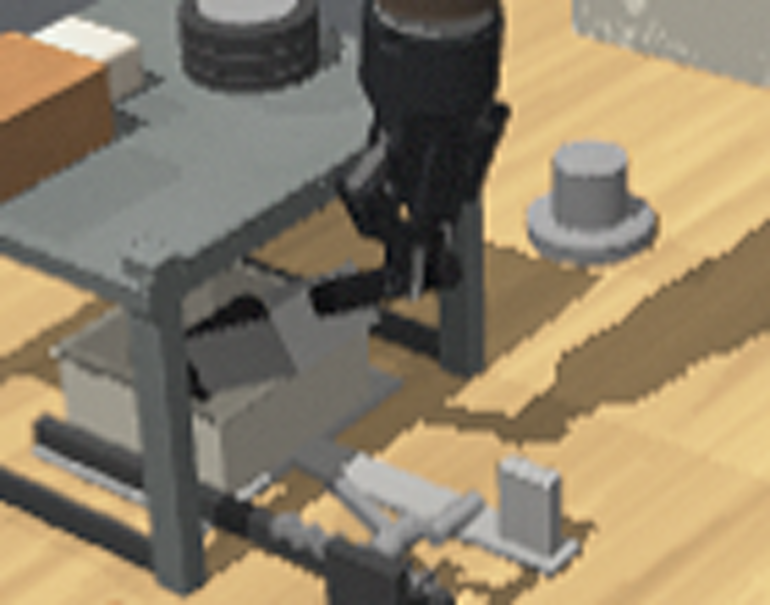

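```bash
python3 -m crank '[[[-2,0,-4,0,208],[0,0,0,0,209],[0,0,0,0,215]]]' >/dev/null; python3 -c "
from h import *
o,R=status();g=o['eef_pos']-R[:,2]*.044; print('G',rk(g),o['ft_torque'])
t=cam('side');crop(t,150,150,290,260,5.5,'pics/s36.png')"
```

```text
t 39.85 tcp [591.3 -17.1 130.4] rack [-49.1  -4.9 130.4] yaw -176.1 tilt(z) [ 0.08   0.03  -0.996] F [ 0.1 -0.5 -0.9] w 14.5 j [-0.05  0.4   0.02  1.11  0.03 -0.12]
G [[-52.66841895  -6.02601918 174.22103659]] [-0.12400904 -0.07839876  0.02792256]
```

View pics/s36.png

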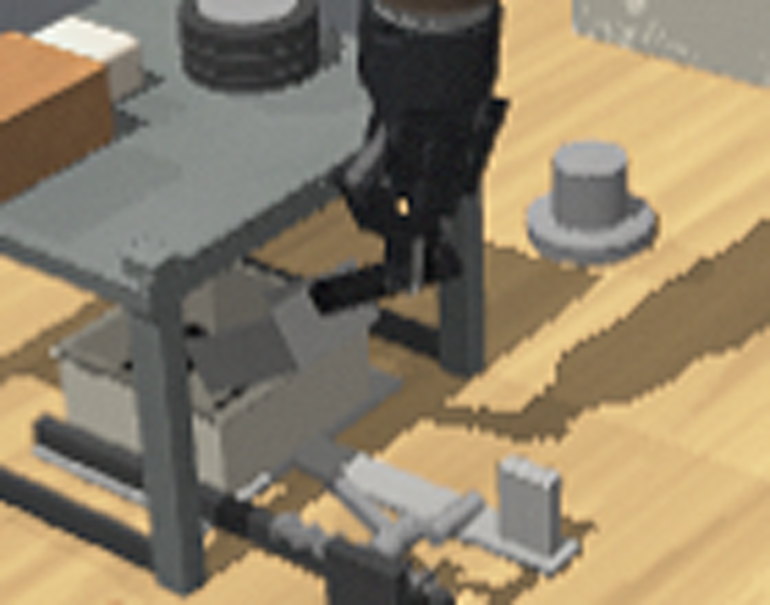

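```bash
python3 -m crank '[[[0,0,0,0,255],[0,0,-7,0,255],[0,0,-8,0,255],[0,0,-3,0,255],[6,0,0,0,255],[12,0,0,0,255],[15,0,0,0,255],[15,0,0,0,255],[15,0,0,0,255]]]' >/dev/null; python3 -c "
from h import *
o,R=status();g=o['eef_pos']-R[:,2]*.044; print('G',rk(g),o['ft_torque'])
t=cam('side');crop(t,150,150,290,260,5.5,'pics/s37.png')"
```

```text
t 41.02 tcp [523.7 -22.1 144. ] rack [-116.9   -5.7  144. ] yaw -176.1 tilt(z) [ 0.081  0.03  -0.996] F [ 0.3  0.4 -2.4] w 14.6 j [-0.06  0.26 -0.14  1.09  0.04 -0.13]
G [[-120.507847     -6.78562822  187.80543965]] [-0.04959687  0.22859483 -0.03262752]
```

View pics/s37.png

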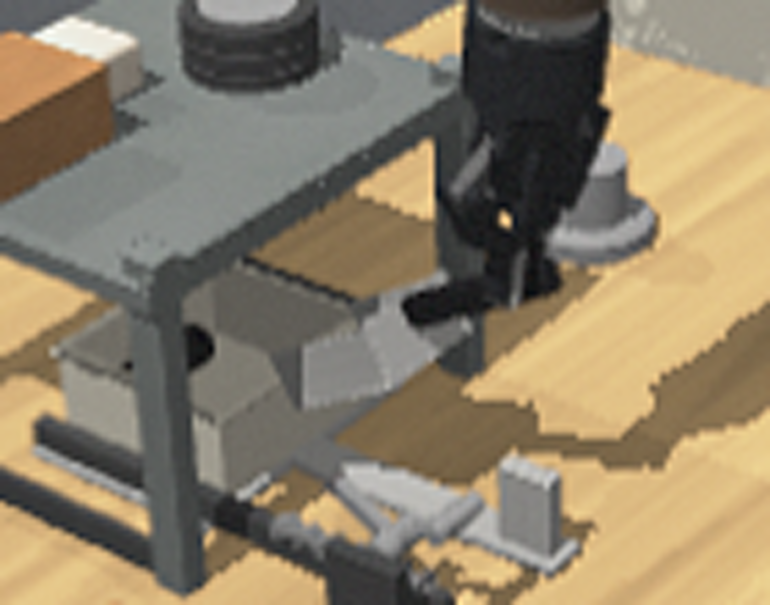

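```bash
python3 -m crank '[[[16,0,0,0,255],[16,0,0,0,255],[16,0,0,0,255],[16,0,0,0,255],[16,0,0,0,255],[8,0,0,0,255],[0,0,0,0,255]]]' >/dev/null; python3 -c "
from h import *
o,R=status();g=o['eef_pos']-R[:,2]*.044; print('G',rk(g),o['ft_torque'])
t=cam('side');crop(t,150,150,290,260,5.5,'pics/s38.png')
t=cam('top');crop(t,170,110,330,230,5,'pics/t38.png')"
```

```text
t 41.95 tcp [427.  -28.2 135.5] rack [-213.7   -5.7  135.5] yaw -176.1 tilt(z) [ 0.077  0.03  -0.997] F [ 0.3 -0.  -1.5] w 14.6 j [-0.09  0.09 -0.38  1.03  0.04 -0.16]
G [[-217.1448451    -6.85948801  179.37260301]] [-0.06074543  0.20934082  0.0403529 ]
```

View pics/s38.png

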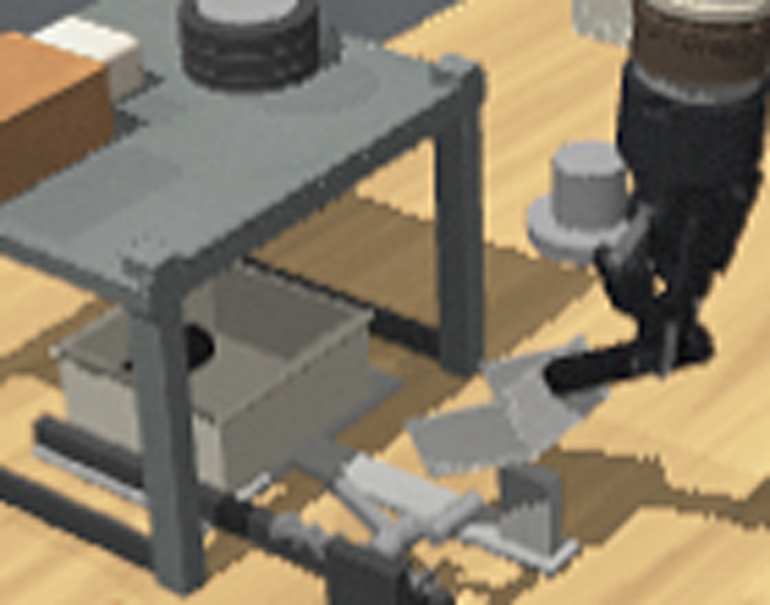

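View pics/t38.png

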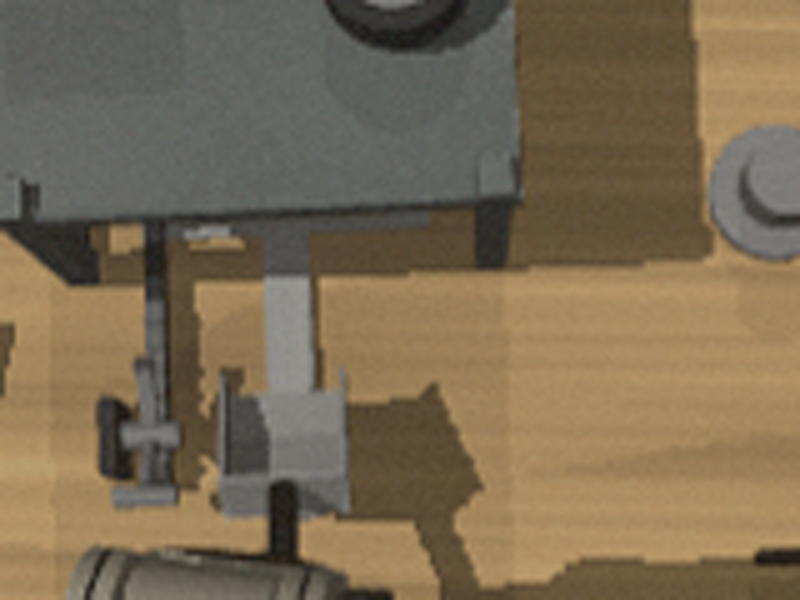

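```bash
python3 -m crank '[[[2,-12,0,0,255],[2,-22,0,0,255],[2,-22,0,0,255],[2,-22,0,0,255],[2,-22,0,0,255],[2,-22,0,0,255],[2,-22,0,0,255],[2,-22,0,0,255],[2,-22,0,0,255],[0,-14,10,0,255],[0,0,15,0,255],[0,0,15,0,255]]]' >/dev/null; python3 -c "
from h import *
o,R=status();g=o['eef_pos']-R[:,2]*.044; print('G',g,o['ft_torque'])
t=cam('side');crop(t,200,130,340,240,5.5,'pics/s39.png')"
```

```text
t 43.55 tcp [ 432.  -246.8   87.6] rack [-222.5 -224.2   87.6] yaw -176.3 tilt(z) [ 0.082  0.024 -0.996] F [-0.4  0.7 -1.2] w 14.9 j [-0.56  0.28 -0.28  0.96  0.06 -0.63]
G [ 0.42837066 -0.24790101  0.1314372 ] [-0.01529429  0.25175108 -0.01059582]
```

View pics/s39.png

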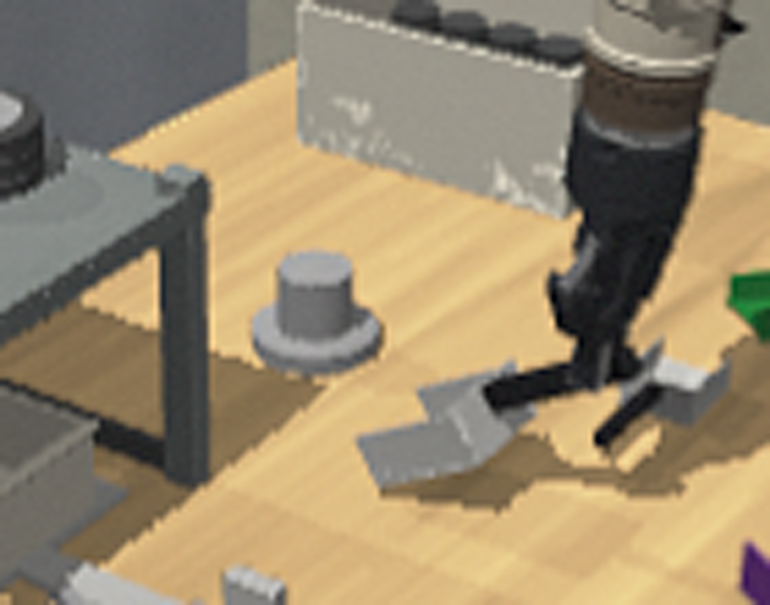

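```bash
python3 -m crank '[[[0,0,12,0,255],[0,0,10,0,255],[0,0,4,0,209],[0,0,8,0,209],[0,0,8,0,209],[0,0,8,0,209],[0,0,8,0,209],[0,0,0,0,209]]]' >/dev/null; python3 -c "
from h import *
o,R=status();g=o['eef_pos']-R[:,2]*.044; print('G',g,o['ft_torque'])
t=cam('side');crop(t,200,130,340,240,5.5,'pics/s40.png')"
```

```text
t 44.60 tcp [ 436.7 -245.8   25.3] rack [-217.7 -223.5   25.3] yaw -176.2 tilt(z) [ 0.081  0.023 -0.996] F [0.3 0.4 1. ] w 15.2 j [-0.55  0.36 -0.35  0.8   0.06 -0.62]
G [ 0.43308693 -0.24686939  0.06911011] [-0.11228908  0.02807265 -0.07638122]
```

View pics/s40.png

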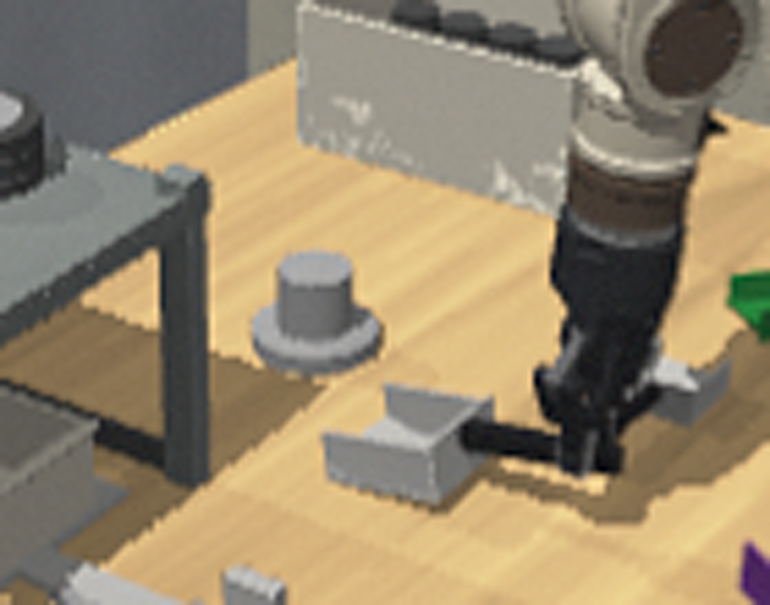

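```bash
python3 -m crank '[[[0,0,8,0,209],[0,0,8,0,209],[0,0,8,0,209],[0,0,7,0,209],[0,0,4,0,209],[0,0,0,0,209]]]' >/dev/null; python3 -c "
from h import *
o,R=status();g=o['eef_pos']-R[:,2]*.044; print('G',g,o['ft_torque'])
t=cam('side');crop(t,200,130,340,240,5.5,'pics/s41.png')"
```

```text
t 45.40 tcp [ 439.2 -245.4  -11.5] rack [-215.2 -223.2  -11.5] yaw -176.3 tilt(z) [ 0.08   0.022 -0.997] F [-1.8  0.4  2.4] w 15.5 j [-0.55  0.42 -0.38  0.71  0.06 -0.61]
G [ 0.43564165 -0.24634966  0.03236924] [-0.19832635  0.27018382 -0.04447859]
```

View pics/s41.png

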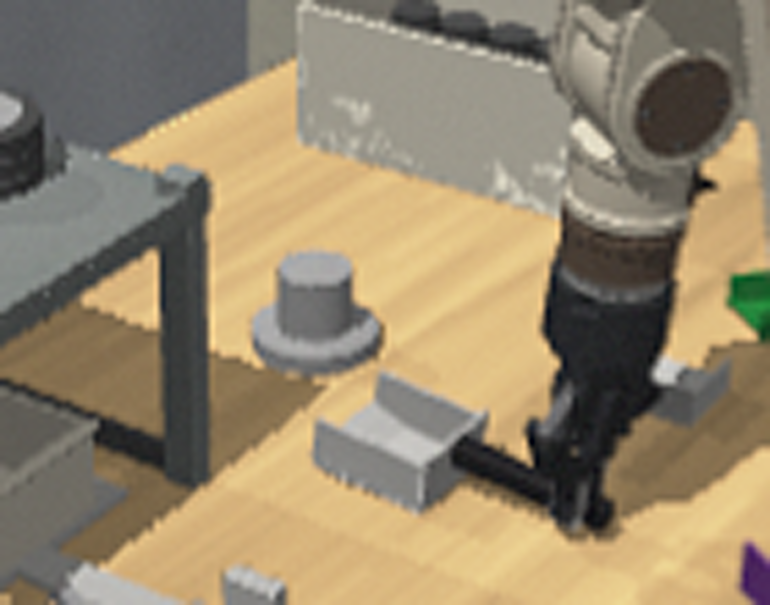

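```bash
python3 -m crank '[[[0,0,1,0,200],[0,0,0,0,185],[0,0,0,0,160],[0,0,0,0,140],[0,0,-15,0,140],[0,0,-30,0,140],[0,0,-40,0,140],[0,0,-40,0,140],[0,0,0,0,140]]]' >/dev/null; python3 -c "
from h import *
o,R=status()
t=cam('side');crop(t,170,130,340,240,4.7,'pics/s42.png')
t=cam('top');cv2.imwrite('pics/t42.png',t['img'])"
```

```text
t 46.58 tcp [ 430.1 -248.1  119.9] rack [-224.5 -225.4  119.9] yaw -176.2 tilt(z) [ 0.084  0.022 -0.996] F [ 0.2 -0.3 -0.1] w 38.5 j [-0.57  0.24 -0.23  1.04  0.06 -0.63]
```

View pics/s42.png

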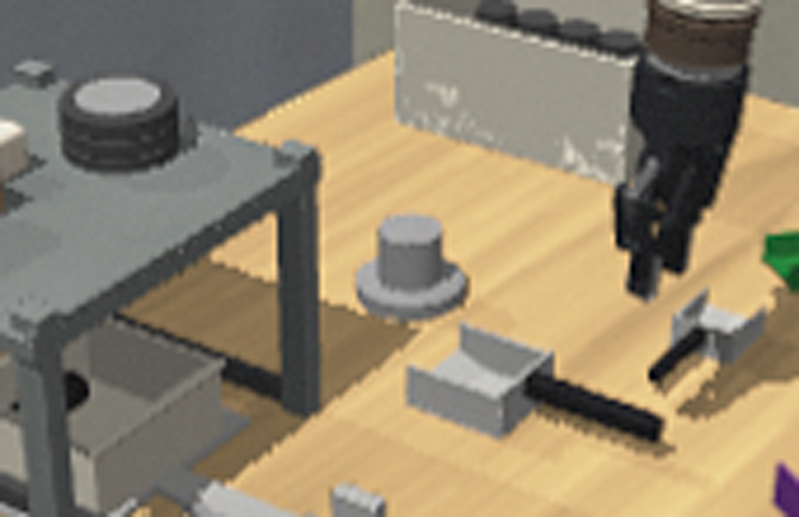

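View pics/t42.png

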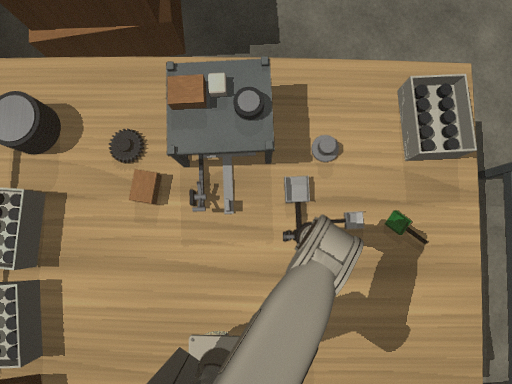

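```bash
python3 -c "
from h import *
s=cam('side');P=cloud(s);f=rk(P.reshape(-1,3));h=s['img'].reshape(-1,3).max(1)
cv2.imwrite('pics/s43.png',cv2.resize(s['img'][160:250,130:230],None,fx=7,fy=6,interpolation=cv2.INTER_CUBIC)[:,:700])
m=(f[:,0]>30)&(f[:,0]<175)&(abs(f[:,1])<75)&(f[:,2]>8)&(f[:,2]<90)&(h<45)
q=f[m];print('dark in tub',len(q),np.round(q.min(0)),np.round(q.max(0)))
t=cam('top');P=cloud(t);f=rk(P.reshape(-1,3))
m=(f[:,0]>-200)&(f[:,0]<-60)&(abs(f[:,1])<25)&(f[:,2]>52)&(f[:,2]<75);q=f[m];print('fin',len(q),np.round(q.min(0)),np.round(q.max(0)),np.median(q,0))
m=(f[:,0]>-200)&(f[:,0]<-60)&(abs(f[:,1]-85)<35)&(f[:,2]>66);q=f[m];print('T',len(q),np.round(q.min(0)),np.round(q.max(0)),np.median(q,0))
"
```

```text
dark in tub 30 [130. -35.  20.] [150.  22.  41.]
fin 57 [-150.   -8.   53.] [-116.    5.   66.] [-131.72337011   -1.68042042   61.68832606]
T 108 [-149.   64.   66.] [-61. 103.  94.] [-138.3570435    82.57585633   85.18848115]
```

View pics/s43.png

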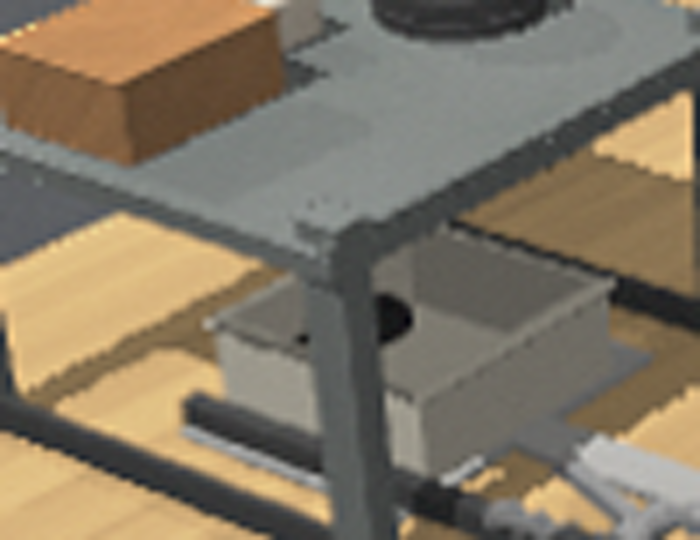

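```bash
python3 -c "
from h import *
s=cam('side')
for q in ([140,-35,26],[140,27,26],[112,-35,26],[112,-35,40],[112,27,40],[112,-4,40],[140,-4,68],[60,-4,40],[60,-35,26],[60,40,40],[12,135,206],[24,125,100]):
  p=proj(s,wd(q))[0]; print(q,np.round((p-[130,160])*[7,6]))
g=s['img'].copy(); cv2.imwrite('pics/s44.png',cv2.resize(g[185:235,150:215],None,fx=11,fy=11,interpolation=cv2.INTER_NEAREST))
"
```

```text
[140, -35, 26] [396. 315.]
[140, 27, 26] [311. 363.]
[112, -35, 26] [439. 330.]
[112, -35, 40] [437. 309.]
[112, 27, 40] [352. 358.]
[112, -4, 40] [395. 334.]
[140, -4, 68] [348. 277.]
[60, -4, 40] [477. 363.]
[60, -35, 26] [520. 358.]
[60, 40, 40] [417. 400.]
[12, 135, 206] [326. 239.]
[24, 125, 100] [341. 403.]
```

View pics/s44.png

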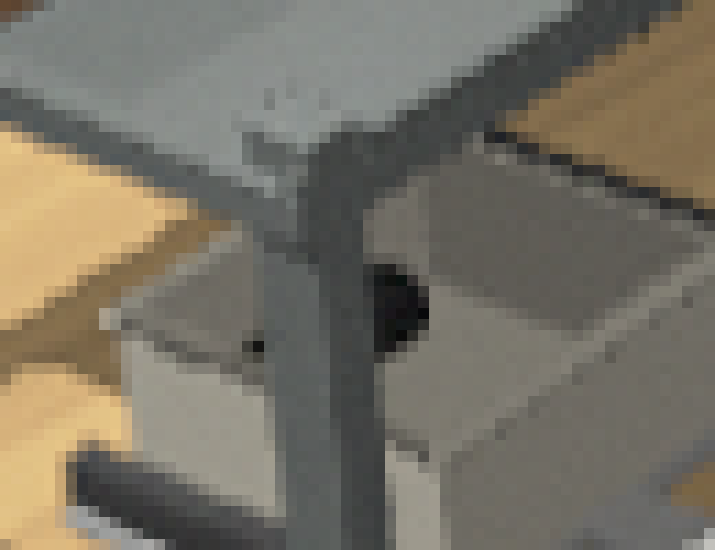

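```bash
python3 -c "
import cv2,numpy as np
a=[cv2.imread('pics/s%d.png'%i)[170:470,0:380] for i in (34,35,36,37)]
cv2.imwrite('pics/cmp2.png',np.vstack([np.hstack(a[:2]),np.hstack(a[2:])]))
from h import *
s=cam('side');cv2.imwrite('pics/full.png',cv2.resize(s['img'],(800,600)))"
```

```text
(no output)
```

View pics/cmp2.png

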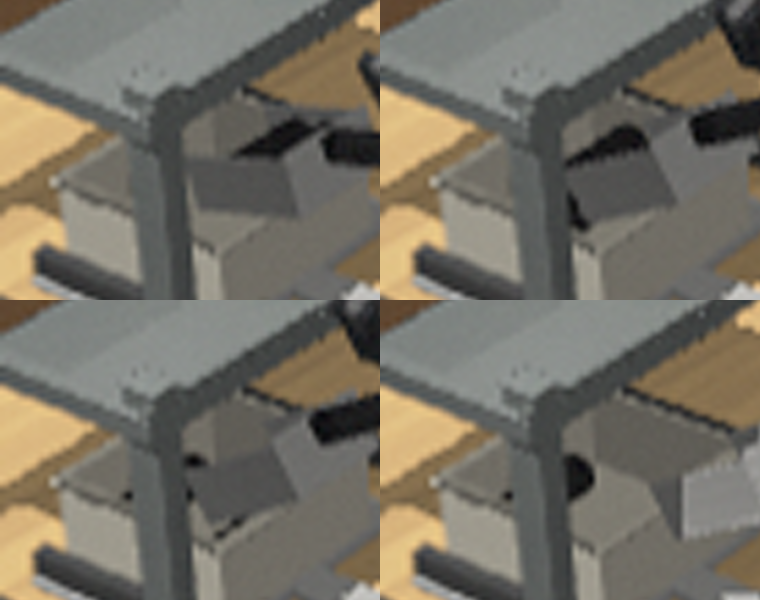

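View pics/full.png

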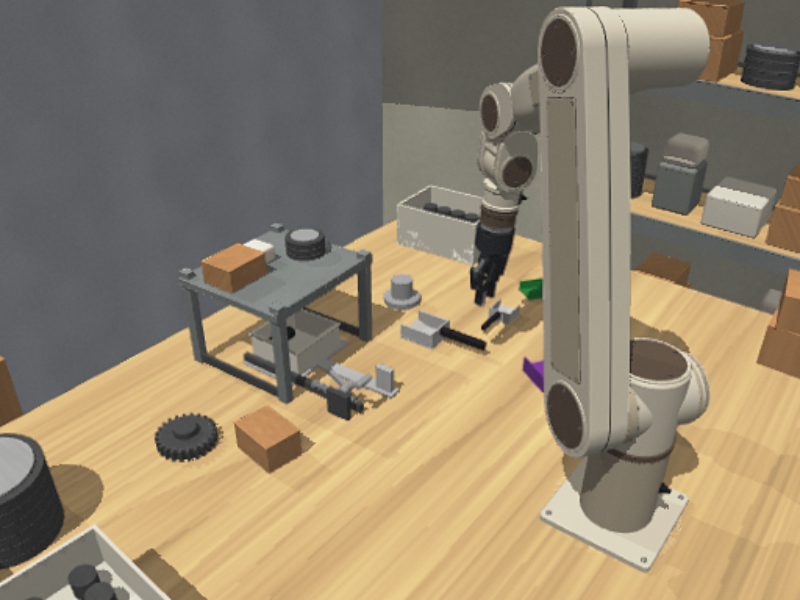

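```bash
python3 -c "
from workcell import bot
o=bot.get_obs();print(o['clock'],o['ft_force']);print(bot.job_done())"
```

```text
46.875 [0.17711709 0.09818753 1.06559273]
the job is handed in; nothing more can be done
None
```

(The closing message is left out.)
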